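# Find the hanging foot of a pressure vessel and pack it

## Task

One of the three front feet of the pressure vessel does not reach its board. Take the slotted packer by its bent-up tab and try it flat on the board under one front foot after another; where it jams, go on to the next, and under the foot that lets it in push it fully home round the stud and leave it there, flat on the board. Do not lean the arm or gripper on the vessel, and leave the other things where they are.

Things in the scene. Friction and masses are not known exactly. Their poses are not given: they have to be found in the camera images.
- vessel_unit: Fixed unit: a lying grey tank (160 mm diameter, 370 mm long, axis along y) on a steel skid over a plywood board 212 deep x 400 wide x 15 mm thick. Origin: under the board, 110 mm behind its front edge's middle; x points from its front straight in under the tank, y to its left end, z up. Front feet at y = +130, 0, -130 mm. Exactly one of them, differing from case to case, hangs 7 mm clear of the board.
- belly (a point): Foremost line of the tank's belly, at its middle: x = -60, y = 0, z = 162 mm in the unit's frame (axes as the unit's). It overhangs the front feet: a gripper held upright there would strike the tank; leaning back towards the robot by about 25 degrees it clears.
- packer: Slotted steel packer (thick U-shaped shim), 140 g, flat on the worktop right of the unit. Plate 5 mm thick, 48 wide, flat from x = -42 to +36 mm; slot 16 wide, open at the +x end, closed at x = -6; the last 12 mm of both legs thin to a 2 mm nose. Origin: underside, where the stud stands once home. x: direction of pushing in, z up. From x = -40 a tab 70 mm long rises backwards, 25 degrees from vertical.
- packer_tab (a point): Middle of the dipped grey grip (50 mm long, 28 wide along y, 10 thick) on the packer's tab, to be gripped across its 28 mm width: at x = -59, z = +44 mm in the packer's frame; axes as the packer's.
- stud_left (a point): Root of the left front stud (8 mm thick, 36 high) on the board's top, 15 mm over the worktop; x = -25, y = +130 mm in the unit's frame, same axes. The foot's rigid pad, 50 mm square, 6 thick, is centred on the stud; the board goes on 60 mm before the pad. Under a foot that stands (0 to 3 mm clear) the packer's nose jams at the edge or within 8 mm. Home: packer origin here, x along this x.
- stud_middle (a point): Root of the middle front stud (8 mm thick, 36 high) on the board's top, 15 mm over the worktop; x = -25, y = 0 mm in the unit's frame, same axes. The foot's rigid pad, 50 mm square, 6 thick, is centred on the stud; the board goes on 60 mm before the pad. Under a foot that stands (0 to 3 mm clear) the packer's nose jams at the edge or within 8 mm. Home: packer origin here, x along this x.
- stud_right (a point): Root of the right front stud (8 mm thick, 36 high) on the board's top, 15 mm over the worktop; x = -25, y = -130 mm in the unit's frame, same axes. The foot's rigid pad, 50 mm square, 6 thick, is centred on the stud; the board goes on 60 mm before the pad. Under a foot that stands (0 to 3 mm clear) the packer's nose jams at the edge or within 8 mm. Home: packer origin here, x along this x.
- dosing_ball: Bystander, to be left alone: white dosing cup, 66 mm across, 50 mm high, standing on the worktop on the right. Origin: centre of its underside.
- sewing_tin: Bystander, to be left alone: flat grey tin box with a lid, 70x114x37 mm, on the worktop in front of the unit, on the left. Origin: centre of its underside.
- pegs_4: Bystander, to be left alone: white clothes peg, 72 mm long, lying in front of the unit. Origin: centre of its underside.
- tape_1: Bystander, to be left alone: roll of black tape, 58 mm across, 19 mm high, lying in front of the unit. Origin: centre of its underside.
- pen_1: Bystander, to be left alone: blue pen, 145 mm long, lying near the front edge of the worktop. Origin: centre of its underside.
- bottle_2: Bystander, to be left alone: small brown dropper bottle, 33 mm across, 102 mm high, standing on the right. Origin: centre of its underside.
- transit_bolt_1: Bystander, to be left alone: washing-machine transit bolt with a thick spacer, 90 mm long, lying at the left. Origin: centre of its underside.
- transit_bolt_2: Bystander, to be left alone: the second such transit bolt, beside the first. Origin: centre of its underside.
Not all that is in view belongs to the job. What is shaped like the packer but pink is not meant.

How it is judged:
At the end, for the whole second after the job is handed in: The packer lies still and flat on the board (within 4.5 degrees and 3 mm), pushed home under one front foot: its origin within 8 mm of the foot's stud lengthwise and 9 mm sideways, pointing straight in within 11 degrees, released (((x of packer in the frame of stud_left between -0.008 and 0.008 m and y of packer in the frame of stud_left between -0.009 and 0.009 m and z of packer in the frame of stud_left between -0.004 and 0.003 m) or (x of packer in the frame of stud_middle between -0.008 and 0.008 m and y of packer in the frame of stud_middle between -0.009 and 0.009 m and z of packer in the frame of stud_middle between -0.004 and 0.003 m) or (x of packer in the frame of stud_right between -0.008 and 0.008 m and y of packer in the frame of stud_right between -0.009 and 0.009 m and z of packer in the frame of stud_right between -0.004 and 0.003 m)) and angle between the x axis of packer and the x axis of vessel_unit, either way round below 0.2 rad and angle between packer's own z axis and vertical below 0.08 rad and linear speed of packer below 0.02 m/s); the robot touches nothing.
It fails at once if The arm or gripper leans on the vessel unit (more than 20 N) (contact force between any of the fingers, the arm and vessel_unit above 20 N).
It fails at once if A bystander is moved by more than 40 mm, or the small bottle is knocked over (distance of any of dosing_ball, sewing_tin, pegs_4, tape_1, pen_1, bottle_2, transit_bolt_1, transit_bolt_2 from where it was at the start of the episode above 0.04 m or angle between bottle_2's own z axis and vertical above 0.6 rad).
It also fails if it takes over 54 s, if anything falls off the work surface, if the arm or the gripper's body presses on something with over 40 N, if the wrist force passes 120 N, or if a joint passes its speed limit or range.

## Robot

A 7-joint arm with a two-finger parallel gripper is mounted at the origin on a cart in front of the work surface, level with it; the furniture and walls round the work are solid. World frame = base frame: x ahead of the robot, y to its left, z up, the work surface at z = 0. Lengths are in m, angles in rad, forces in N, time in s.
With the tool pointing down it reaches from about 0.425 to 0.95 m from the base axis. Payload 4.7 kg.
Tool frame: the origin (TCP) lies midway between the tips of the shut fingers; the grasp point (between the pads) lies 19 mm behind it; z points along the fingers, y is the direction in which the jaws open and shut (so a half turn about z gives the same grasp; the last joint's range is limited). The gripper opens to 87 mm and grips with 3 to 60 N. Pads are 19 mm wide; open, the fingers measure 117 mm over their backs; the gripper's body (75 mm by 190 mm) begins 51 mm behind the grasp point.
Start: joints at [0.704, 0.469, -0.049, 1.532, 0.024, 1.141, -0.082], TCP at [0.502, -0.452, 0.223] pointing down, gripper open.
Joint ranges: [-2.59, 2.59], [-0.33, 1.99], [-1.39, 1.29], [0.1, 2.45], [-1.04, 4.18], [0.21, 1.99], [-2.66, 2.66]. Speed limits (rad/s): [2.57, 2.57, 3.14, 3.14, 3.14, 3.14, 3.14].

## Interface

Orientations are given as a unit quaternion [w, x, y, z].
In Python, from workcell import arm gives the robot as it stands.
- The arm moves only by the tool send_rows, never from a script. Its argument "commands" is a list of rows, each an object with "rot": the turn, a rotation vector about the tool's x, y, z in rad, a list of three; "travel": the shift along the tool's x, y, z in mm, a list of three; "hand": the closure, from 0 (fully open) to 1 (shut). A call has exactly 10 rows; each row is the pose to reach, as a shift and turn from the pose commanded when the call began, along the tool's axes at that moment; what a row does not reach only later rows make up. A row lasts 1/10 s, in which the tool goes at most 50 mm and 8.59 degrees, less where a joint would pass 70% of its speed; a pose out of reach is approached as far as the arm can. A call with a gripper value outside its range is refused whole. The fingers move at their own pace and stop on an object; "grip_force" is the grip in N (left out, the last holds). Time passes only in rows, so rows that repeat a pose let the fingers close, or fill a call up. It gives the time, the measured TCP pose, the force and the opening at its end, in the units of the state.
- arm.get_state(): the state, without advancing time (a new reading comes with each control period).
- arm.capture(name): name is "scene" or "side" or "wrist"; returns a dict with "pixels" (420x560x3 uint8, red, green, blue), "fx", "fy", "cx", "cy" (pixels), "D" ([k1, k2, p1, p2, k3] as OpenCV has them; the pictures are not rectified), "xyz" and "orientation" of the camera in the world. Camera axes: x right, y up, looking along -z (the intrinsics and any distortion apply to the point x, -y, -z); pixel columns grow to the right and rows downward; lengths in m; the calibration is good to about 2 mm. A picture is of the moment at which its call begins. There is no depth.
- arm.close_job(): hands the job in, once; it reports no verdict.
Trained networks look in a picture, given as the dict that the camera call returned (one of the last four; its "shot" number tells which), for a name from the list of things; names that differ only in an ending like _2 or _b are one class to them, and where a whole thing is asked for, a point or a joint stands for the part that bears it (a point fixed in the world has none). Each returns a list of dicts, best first, with "conf" (0 to 1); they miss things now and then, are a little off and sometimes report something else, mostly with a low value. They report only what shows in the picture. A call takes as long as a camera call. They do not tell look-alikes from the thing itself.
- arm.find_in(picture, query): "rect" ([left, top, width, height] in pixels, round what is visible of it).
- arm.masks_of(picture, query): "mask" (420x560 bool, what is visible of it) and "rect" ([left, top, width, height] in pixels, round what is visible of it).
The state is a dict: "t": time; "q": joint angles; "dq": joint speeds; "joint_efforts": joint torques, N m; "tool_pos": TCP position; "tcp_rot": TCP orientation; "force": force on the tool from outside, world axes, zero at the start; "moment": the same for the moment, N m; "grip_width": opening from 0.0 (shut) to 1.0 (fully open).
Only numpy, scipy, OpenCV 4.12 (cv2) and the standard library are available. Lean on these libraries where they do the work, as an engineer would, in place of code of your own. Each camera call takes 0.05 s, during which the arm holds its last target.

## Working session

There is one attempt and no reset: what is moved stays moved. The work goes in short steps, Python scripts to look and compute and a tool call to move; the robot and the scene stay as the last step left them, time stands still between calls to the robot, and variables do not carry over. Pictures are saved under pics/ and viewed, and the job is handed in when it is done.

Besides the shell and the picture viewer there is one more tool, called after "Request:" as name([rows], argument=value, ...), one row to a line, values as JSON. send_rows: Moves the arm, as the interface text tells. Its arguments: {"type":"object","properties":{"commands":{"type":"array"},"grip_force":{"type":"number"}},"required":["commands"]}

```bash
ls; mkdir -p pics
cat > h.py <<'E'
import numpy as np, cv2
from workcell import arm
from scipy.spatial.transform import Rotation as R
def Rq(q): return R.from_quat([q[1],q[2],q[3],q[0]])
def K(p): return np.array([[p['fx'],0,p['cx']],[0,p['fy'],p['cy']],[0,0,1.]])
def ray(p,uv):
    u=cv2.undistortPoints(np.array(uv,float).reshape(-1,1,2),K(p),np.array(p['D'],float)).reshape(-1,2)
    d=np.c_[u[:,0],-u[:,1],-np.ones(len(u))]
    return Rq(p['orientation']).apply(d)
def onplane(p,uv,z):
    d=ray(p,uv);o=np.array(p['xyz']);s=(z-o[2])/d[:,2]
    return o+s[:,None]*d
def proj(p,X):
    c=Rq(p['orientation']).inv().apply(np.array(X,float).reshape(-1,3)-np.array(p['xyz']))
    c=c*[1,-1,-1]
    return cv2.projectPoints(c,np.zeros(3),np.zeros(3),K(p),np.array(p['D'],float))[0].reshape(-1,2)
def save(p,n,img=None):
    cv2.imwrite('pics/'+n,cv2.cvtColor(p['pixels'] if img is None else img,cv2.COLOR_RGB2BGR))
E
python3 - <<'E'
from h import *
import pickle
s=arm.get_state(); print(s)
P={}
for n in ['scene','side','wrist']:
    p=arm.capture(n);P[n]=p;save(p,n+'0.png');print(n,p['xyz'],p['orientation'],p['fx'],p['D'])
    for q in ['packer','vessel_unit','packer_tab']:
        try:
            for r in arm.find_in(p,q): print(n,q,r['conf'],r['rect'])
        except Exception as e: print(q,e)
pickle.dump(P,open('P0.pkl','wb'))
E
```

```text
pics
{'t': 0.0, 'q': array([ 0.70411578,  0.46944216, -0.04858701,  1.53367995,  0.02411329,
        1.14101171, -0.08229323]), 'dq': array([ 8.66594241e-05,  8.35059512e-04,  9.47125229e-05, -4.69898443e-04,
       -2.85981935e-03,  1.37754572e-03, -2.76389931e-03]), 'joint_efforts': array([-1.32044934e-03, -5.07970798e+01, -8.20229994e-02, -2.36155593e+01,
       -6.14443095e-02,  3.81105684e-02,  2.10768931e-04]), 'tool_pos': array([ 0.50118886, -0.45125018,  0.22150485]), 'tcp_rot': array([-8.74250421e-04,  9.13533009e-01,  4.06763427e-01, -4.37311323e-04]), 'force': array([ 0.08933492, -0.43049285,  0.21362052]), 'moment': array([-0.02308234, -0.02569004, -0.00420403]), 'grip_width': 0.9973397203527974}
scene [ 0.09306889 -0.61001088  0.94137471] [ 0.8949399   0.33734104 -0.11026365 -0.27041731] 400.1116062549804 [-0.094  0.     0.     0.     0.   ]
scene packer 0.96 [295.1, 337.0, 48.0, 50.4]
scene packer 0.94 [259.2, 294.1, 33.8, 52.5]
scene packer 0.82 [321.5, 267.4, 30.7, 27.5]
scene vessel_unit 0.64 [226.6, 95.6, 132.9, 152.2]
scene packer_tab 0.94 [321.8, 271.5, 26.8, 21.0
[... 443 characters left out ...]
142.3, 122.1]
side vessel_unit 0.71 [165.8, 109.8, 143.8, 128.8]
side packer_tab 0.73 [109.6, 276.3, 33.0, 13.6]
side packer_tab 0.6 [357.8, 283.6, 25.4, 16.9]
side packer_tab 0.58 [406.2, 253.5, 22.7, 46.2]
wrist [ 0.548558   -0.40138469  0.38384972] [ 0.92592748 -0.11932953  0.04570859 -0.35542861] 292.955853336093 [-0.0348943  0.         0.         0.         0.       ]
wrist packer 0.96 [9.8, 95.3, 122.1, 88.8]
wrist packer 0.79 [140.6, 1.1, 103.3, 46.0]
wrist packer 0.78 [151.2, 170.2, 63.0, 72.5]
wrist vessel_unit 0.31 [304.6, 75.8, 59.5, 60.1]
wrist packer_tab 0.97 [139.5, 0.2, 108.9, 48.3]
wrist packer_tab 0.82 [157.2, 171.1, 54.5, 73.2]
wrist packer_tab 0.79 [7.7, 97.7, 120.8, 82.5]
```

View pics/scene0.png

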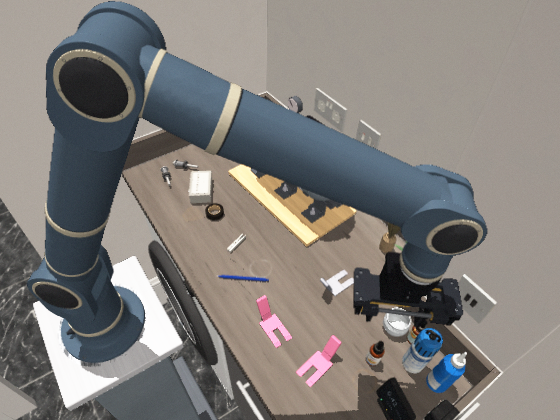

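View pics/side0.png

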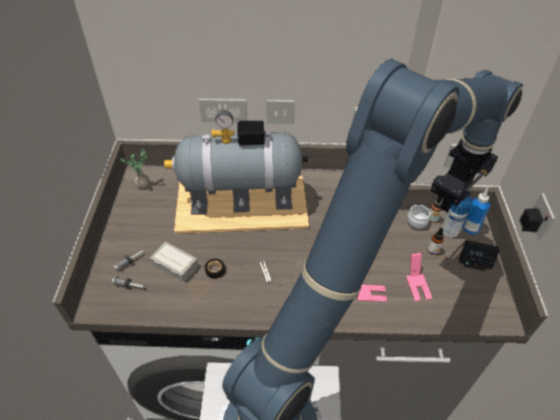

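View pics/wrist0.png

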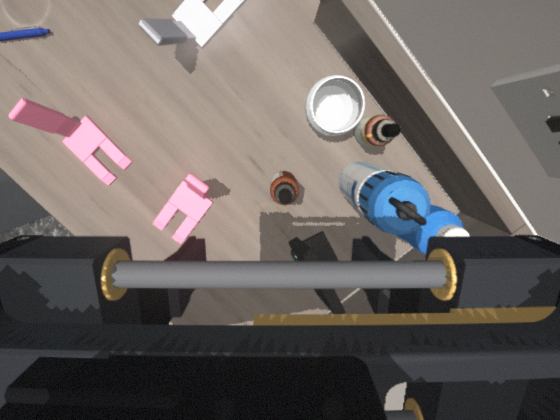

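Three packer shapes: scene (337,282) is grey, while (272,320) and (319,362) are pink. The grey one, right of the unit, fits the description, and also shows at the top of the wrist view near (195,20). I'll confirm it in an enlarged crop and measure the board.

Run:
```python
from h import *
import pickle
P=pickle.load(open('P0.pkl','rb'))
a=P['scene']['pixels'][250:310,300:380]; a=cv2.resize(a,None,fx=5,fy=5,interpolation=cv2.INTER_CUBIC)
b=P['wrist']['pixels'][0:60,120:260]; b=cv2.resize(b,None,fx=5,fy=5,interpolation=cv2.INTER_CUBIC)
c=P['side']['pixels'][95:245,150:325]; c=cv2.resize(c,None,fx=4,fy=4,interpolation=cv2.INTER_CUBIC)
d=np.zeros((600,700,3),np.uint8); d[:300,:400]=a; d[300:600,:700]=b
save(None,'crop_ab.png',d); save(None,'crop_c.png',c)
e=P['scene']['pixels'][150:255,215:370]; save(None,'crop_e.png',cv2.resize(e,None,fx=5,fy=5,interpolation=cv2.INTER_CUBIC))
```

```text
(no output)
```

View pics/crop_ab.png

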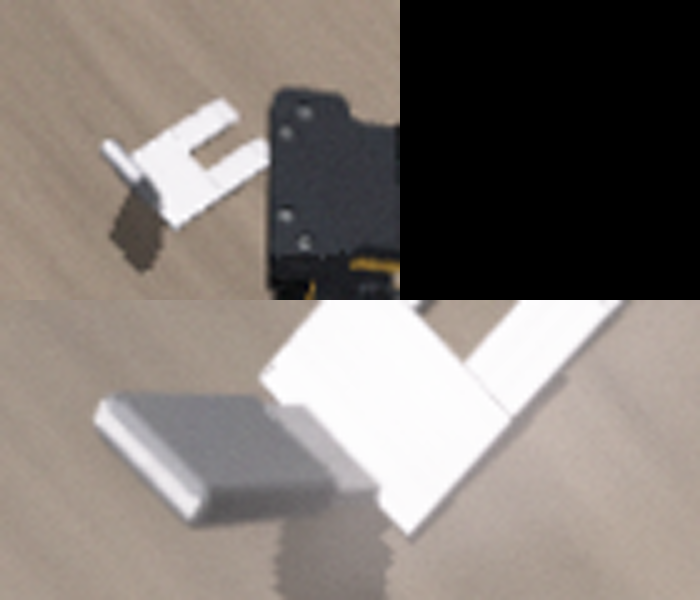

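View pics/crop_c.png

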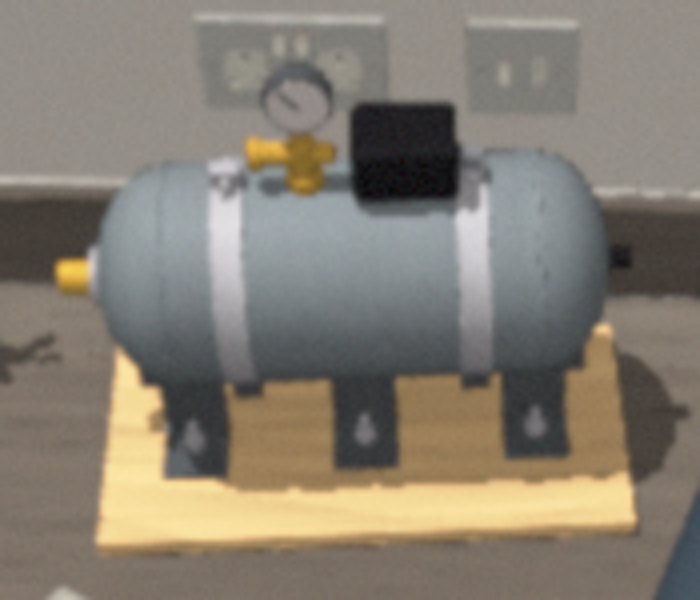

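View pics/crop_e.png

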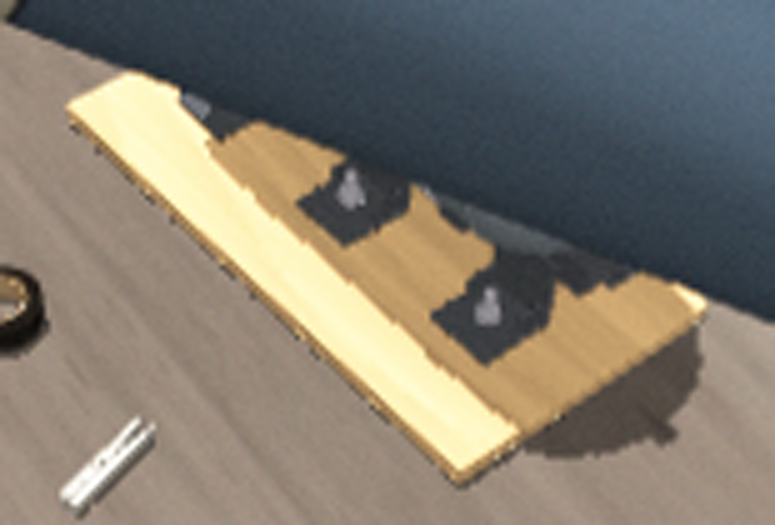

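```bash
cat > fit.py <<'E'
from h import *
import pickle
from scipy.optimize import least_squares
P=pickle.load(open('P0.pkl','rb'))
def un(c,s,ox,oy): return (np.array(c,float)+0.5)/s-0.5+[ox,oy]
def T(v,X): 
    c,s=np.cos(v[2]),np.sin(v[2]); X=np.array(X,float)
    return np.c_[v[0]+c*X[:,0]-s*X[:,1], v[1]+s*X[:,0]+c*X[:,1], X[:,2]]
def fit(obs,x0,loss='soft_l1'):
    def res(v): return np.concatenate([(proj(p,T(v,X))-uv).ravel() for p,X,uv in obs])
    r=least_squares(res,x0,loss=loss); return r.x,res(r.x).reshape(-1,2)
if __name__=='__main__':
    S=P['side'];C=P['scene'];W=P['wrist']
    Xs=[[-110,200,15],[-110,-200,15],[102,-200,15]]
    us=un([[98,541],[634,524],[610,326]],4,150,95)
    uc=un([[68,106],[460,474],[705,300]],5,215,150)
    v,r=fit([(S,np.array(Xs)/1e3,us),(C,np.array(Xs)/1e3,uc)],[0.7,0.2,0])
    print('unit',v,np.degrees(v[2])); print(r.round(1))
    for st,y in [('L',.13),('M',0),('R',-.13)]:
        print(st,T(v,[[-.025,y,.015]])[0])
    for h in (21,22,24,28):
        Z=lambda y:np.array([[-50,y+25,h],[-50,y-25,h]])/1e3
        print(h,[ (((proj(S,T(v,Z(y)))-[150,95]+.5)*4-.5).round(0)).tolist() for y in (130,0,-130)],[ (((proj(C,T(v,Z(y)))-[215,150]+.5)*5-.5).round(0)).tolist() for y in (130,0,-130)])
    # packer
    Xp=np.array([[-42,24,5],[-42,-24,5],[-6,8,5],[-6,-8,5],[36,24,2]])/1e3
    up=un([[130,148],[175,227],[190,150],[207,168],[222,98]],5,300,250)
    # wrist: image corner orientation
    Xw=np.array([[-42,24,5],[-42,-24,5]])/1e3
    uw=un([[262,80],[410,237]],5,120,0)
    for yaw0 in (-2,-1,0,1,2,3):
        v,r=fit([(C,Xp,up),(W,Xw,uw)],[0.5,-0.25,yaw0])
        print('packer',v,np.degrees(v[2]),abs(r).mean()); 
    print(r.round(1))
E
python3 fit.py
```

```text
unit [0.67426581 0.11850176 0.08536502] 4.891055142426017
[[-0.6  0.5]
 [ 0.5 -0.5]
 [ 0.3 -0.2]
 [-0.5 -0.4]
 [-0.3 -0.6]
 [ 0.7  0.8]]
L [0.63827286 0.24589685 0.015     ]
M [0.64935684 0.11637023 0.015     ]
R [ 0.66044082 -0.0131564   0.015     ]
21 [[[161.0, 475.0], [227.0, 472.0]], [[333.0, 468.0], [399.0, 466.0]], [[504.0, 462.0], [570.0, 459.0]]] [[[175.0, 96.0], [220.0, 135.0]], [[295.0, 202.0], [345.0, 246.0]], [[428.0, 320.0], [483.0, 369.0]]]
22 [[[161.0, 474.0], [227.0, 471.0]], [[333.0, 467.0], [399.0, 465.0]], [[504.0, 461.0], [570.0, 458.0]]] [[[175.0, 95.0], [220.0, 134.0]], [[295.0, 201.0], [345.0, 245.0]], [[428.0, 319.0], [483.0, 368.0]]]
24 [[[160.0, 472.0], [227.0, 470.0]], [[333.0, 466.0], [399.0, 463.0]], [[504.0, 459.0], [570.0, 457.0]]] [[[175.0, 92.0], [220.0, 132.0]], [[295.0, 199.0], [345.0, 243.0]], [[428.0, 317.0], [483.0, 366.0]]]
28 [[[160.0, 469.0], [226.0, 466.0]], [[332.0, 462.0], [399.0, 460.0]], [[504.0, 456.0], [570.0, 453.0]]] [[[175.0, 88.0], [220.0, 128.0]], [[295.0, 194.0], [345.0, 238.0]], [[429.0, 313.0], [484.0, 362.0]]]
packer [ 0.58936022 -0.23988031  0.05511638] 3.1579356782341654 0.8821804604900646
packer [ 0.58936022 -0.23988031  0.05511636] 3.1579345626853152 0.882180476911777
packer [ 0.58936022 -0.23988031  0.05511637] 3.1579353903106866 0.8821804647980527
packer [ 0.58936022 -0.23988031  0.05511637] 3.1579354647202185 0.8821804634170439
packer [ 0.58936022 -0.23988031  0.05511637] 3.157935241389523 0.882180466644061
packer [ 0.58936022 -0.23988031  6.33830173] 363.15793818201996 0.8821804220813725
[[-1.6  3.9]
 [ 1.3  0.4]
 [-0.   0.7]
 [ 0.6  1.1]
 [ 0.4  0.1]
 [-1.  -0.4]
 [ 0.2 -0.6]]
```

```bash
cat > goal.py <<'E'
from h import *
def grasp_rot(yaw,flip=False,tilt=25):
    # tool z = (sin t,0,-cos t) in packer frame ; tool y = +-packer y
    t=np.radians(tilt); z=np.array([np.sin(t),0,-np.cos(t)]); y=np.array([0,-1.,0]) if not flip else np.array([0,1.,0]); x=np.cross(y,z)
    return R.from_euler('z',yaw)*R.from_matrix(np.c_[x,y,z])
def delta(pos,rot,s=None):
    s=s or arm.get_state(); R0=Rq(s['tcp_rot'])
    return R0.inv().apply(np.array(pos)-s['tool_pos'])*1e3,(R0.inv()*rot).as_rotvec()
def tcp_for(pk,yaw,z0=0.,grip=(-59,44),tilt=25,deep=19):
    t=np.radians(tilt); L=np.array([grip[0]+deep*np.sin(t),0,grip[1]-deep*np.cos(t)])/1e3
    return np.array([pk[0],pk[1],z0])+R.from_euler('z',yaw).apply(L)
E
python3 - <<'E'
from goal import *
from fit import *
p=P['wrist'];s=arm.get_state();R0=Rq(s['tcp_rot'])
print(R0.as_matrix().round(3)); print('cam in tool',R0.inv().apply(np.array(p['xyz'])-s['tool_pos']))
C=P['scene'];W=P['wrist']
Xp=np.array([[-42,-24,5],[-6,8,5],[-6,-8,5],[36,24,2],[36,8,2]])/1e3
up=un([[175,227],[190,150],[207,168],[222,98],[239,118]],5,300,250)
Xw=np.array([[-42,24,5],[-42,-24,5]])/1e3
uw=un([[262,80],[410,237]],5,120,0)
v,r=fit([(C,Xp,up),(W,Xw,uw)],[0.5,-0.25,0]); print(v,np.degrees(v[2])); print(r.round(1))
for f in (0,1):
    pos=tcp_for(v,v[2]); rot=grasp_rot(v[2],f)
    print(f,'grasp',pos,delta(pos,rot)); zt=rot.apply([0,0,1])
    print('pre',delta(pos-0.09*zt,rot))
E
```

```text
[[ 0.669  0.743  0.   ]
 [ 0.743 -0.669  0.   ]
 [ 0.     0.    -1.   ]]
cam in tool [ 0.06871632  0.00124242 -0.16127086]
[ 0.58893266 -0.23942442  0.06543327] 3.7490502401073034
[[ 1.3  0.4]
 [-0.2  0.7]
 [ 0.4  1.1]
 [ 0.   0. ]
 [ 0.6 -0.2]
 [-1.4  0. ]
 [ 0.1 -0.5]]
0 grasp [ 0.53807149 -0.2427572   0.02678015] (array([ 179.56828816, -112.70662358,  195.79886233]), array([-0.16842138,  0.41422355,  0.7598181 ]))
pre (array([ 152.32853348, -139.24494912,  114.22856723]), array([-0.16842138,  0.41422355,  0.7598181 ]))
1 grasp [ 0.53807149 -0.2427572   0.02678015] (array([ 179.56828816, -112.70662358,  195.79886233]), array([-0.51489052, -0.2093521 , -2.32289811]))
pre (array([ 152.32853348, -139.24494912,  114.22856723]), array([-0.51489052, -0.2093521 , -2.32289811]))
```

Run:
```python
from goal import *
from fit import *
W=P['wrist']
print('cup',onplane(W,[[335,110]],.03),'bottle',onplane(W,[[290,190]],.08), onplane(W,[[375,130]],.08))
v=[.5889,-.2394,.0654]
pos=tcp_for(v,v[2]); rot=grasp_rot(v[2]); zt=rot.apply([0,0,1])
print(delta(pos-0.13*zt,rot), pos-.13*zt)
```

```text
cup [[ 0.61488752 -0.42522209  0.03      ]] bottle [[ 0.51917993 -0.45235136  0.08      ]] [[ 0.62347141 -0.46357019  0.08      ]]
(array([ 140.22072992, -151.0829021 ,   77.97510066]), array([-0.16842863,  0.41422163,  0.75985081])) [ 0.48321579 -0.24632162  0.14460016]
```

Request:
send_rows([
  {"travel": [35,-37,0],"rot": [0,0,0.12],"hand": 0.4},
  {"travel": [70,-75,0],"rot": [-0.03,0.08,0.25],"hand": 0.4},
  {"travel": [105,-113,10],"rot": [-0.08,0.2,0.37],"hand": 0.4},
  {"travel": [140,-151,30],"rot": [-0.11,0.27,0.5],"hand": 0.4},
  {"travel": [140,-151,60],"rot": [-0.14,0.34,0.63],"hand": 0.4},
  {"travel": [140,-151,78],"rot": [-0.168,0.414,0.76],"hand": 0.4},
  {"travel": [140,-151,78],"rot": [-0.168,0.414,0.76],"hand": 0.4},
  {"travel": [140,-151,78],"rot": [-0.168,0.414,0.76],"hand": 0.4},
  {"travel": [140,-151,78],"rot": [-0.168,0.414,0.76],"hand": 0.4},
  {"travel": [140,-151,78],"rot": [-0.168,0.414,0.76],"hand": 0.4},
], grip_force=30)

```text
t: 1.6
tool_pos: [0.4843, -0.2471, 0.1455]
tcp_rot: [-0.007, 0.976, 0.032, 0.217]
force: [-0.4, -0.3, -0.4]
grip_width: 0.601
```

Run:
```python
from goal import *
import pickle
s=arm.get_state(); print(s['t'],s['q'],s['tool_pos'],s['grip_width'],s['force'])
P={}
for n in ['wrist','scene']:
    p=arm.capture(n);P[n]=p;save(p,n+'1.png')
pickle.dump(P,open('P1.pkl','wb'))
```

```text
1.6 [ 0.66743524  0.22653537 -0.15394028  2.18371043 -0.52324891  0.41438422
 -0.53290079] [ 0.48425993 -0.24713351  0.1455416 ] 0.601399047058706 [-0.37572813 -0.28883495 -0.38392478]
```

View pics/wrist1.png

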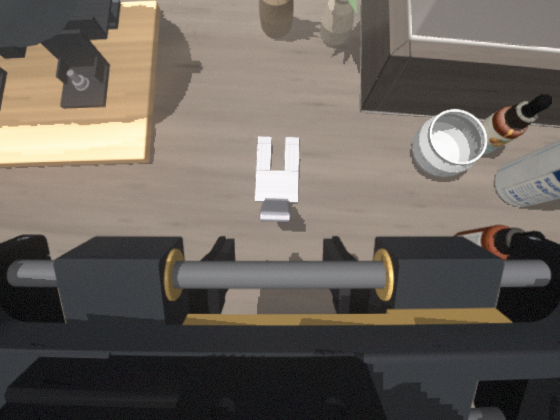

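View pics/scene1.png

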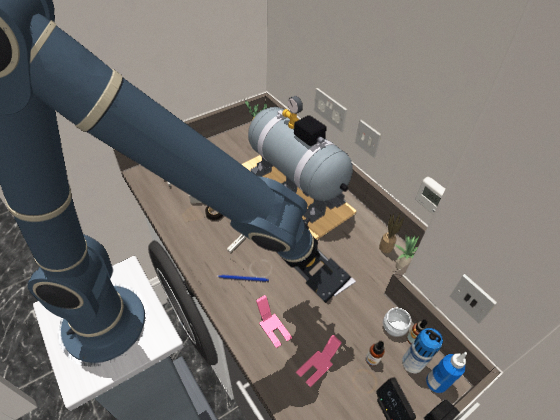

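The wrist view shows the grey packer at (277,180) between the fingers, and the right foot with its stud at (75,80). I'll enlarge both.

Run:
```python
from h import *
import pickle
P=pickle.load(open('P1.pkl','rb'))
a=P['wrist']['pixels'][125:225,240:320]; a=cv2.resize(a,None,fx=5,fy=5,interpolation=cv2.INTER_CUBIC)
b=P['wrist']['pixels'][20:170,0:165]; b=cv2.resize(b,None,fx=4,fy=4,interpolation=cv2.INTER_CUBIC)
save(None,'c1a.png',a);save(None,'c1b.png',b)
```

```text
(no output)
```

View pics/c1a.png

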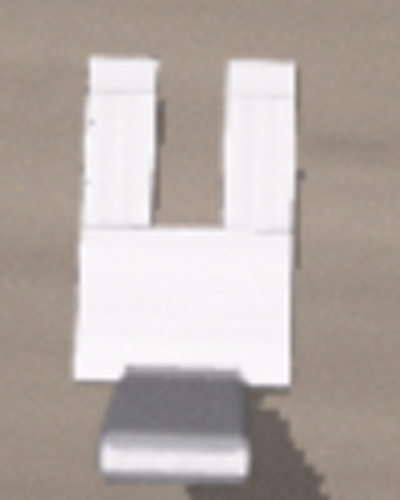

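View pics/c1b.png

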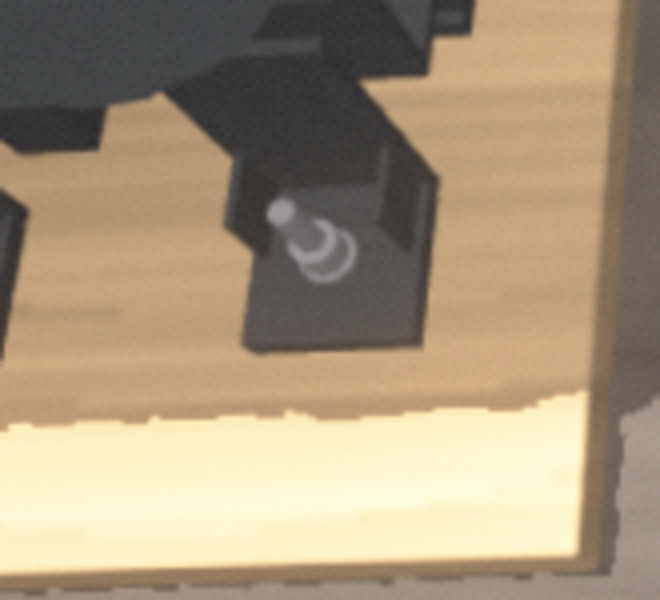

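```bash
cat > fit2.py <<'E'
from goal import *
from fit import *
P1=pickle.load(open('P1.pkl','rb'))
W=P1['wrist']
Xp=np.array([[-42,24,5],[-42,-24,5],[-6,8,5],[-6,-8,5],[36,24,2],[36,8,2],[36,-8,2],[36,-24,2]])/1e3
up=un([[75,380],[291,384],[152,227],[224,228],[90,57],[158,59],[228,60],[297,62]],5,240,125)
C=P['scene'];S=P['side']
Xc=np.array([[-42,-24,5],[-6,8,5],[-6,-8,5],[36,24,2],[36,8,2]])/1e3
uc=un([[175,227],[190,150],[207,168],[222,98],[239,118]],5,300,250)
vp,r=fit([(W,Xp,up)],[.59,-.24,.05]); print('packer wrist',vp,r.round(1).tolist())
vp2,r=fit([(W,Xp,up),(C,Xc,uc)],[.59,-.24,.05]); print('packer both',vp2)
Xs=np.array([[-110,200,15],[-110,-200,15],[102,-200,15]])/1e3
us=un([[98,541],[634,524],[610,326]],4,150,95)
ucu=un([[68,106],[460,474],[705,300]],5,215,150)
Xu=np.array([[-110,-200,15]])/1e3; uu=un([[578,556]],4,0,20)
vu,r=fit([(S,Xs,us),(C,Xs,ucu),(W,Xu,uu)],[.67,.12,.08]); print('unit',vu,r.round(1).tolist())
for h in (21,24,28):
    print(h,((proj(W,T(vu,np.array([[-50,-105,h],[-50,-155,h]])/1e3))-[0,20]+.5)*4-.5).round())
print('board front edge pts', [ (un([[x,y]],4,0,20)) .tolist() for x,y in ((0,576),(578,556))], onplane(W,un([[0,574],[578,556]],4,0,20),.015), T(vu,Xu))
E
python3 fit2.py
```

```text
packer wrist [ 0.58851073 -0.24039609  0.03860978] [[-0.1, 0.1], [0.2, 0.5], [0.1, -0.1], [-0.1, 0.1], [0.0, -0.2], [0.1, -0.2], [-0.1, -0.1], [-0.2, -0.1]]
packer both [ 0.58849245 -0.24019999  0.03800444]
unit [0.67431919 0.11712403 0.0900777 ] [[-0.0, 0.7], [1.1, -0.7], [0.6, -0.4], [-0.4, -0.0], [0.4, -0.3], [1.1, 0.8], [-1.0, 0.1]]
21 [[251. 359.]
 [422. 353.]]
24 [[244. 354.]
 [416. 347.]]
28 [[234. 347.]
 [408. 340.]]
board front edge pts [[[-0.375, 163.625]], [[144.125, 158.625]]] [[ 0.56814182  0.07369264  0.015     ]
 [ 0.58298942 -0.09307033  0.015     ]] [[ 0.58275635 -0.09196027  0.015     ]]
```

Run:
```python
from goal import *
v=[.5885,-.2403,.0385]
pos=tcp_for(v,v[2]); rot=grasp_rot(v[2]); zt=rot.apply([0,0,1])
print(pos,delta(pos,rot),delta(pos-.06*zt,rot))
```

```text
[ 0.53756752 -0.24226187  0.02678015] (array([ -1.49435894,  -1.16131335, 130.10722632]), array([-0.01100611, -0.0007965 ,  0.02522222])) (array([-1.43824726, -1.82099413, 70.11087916]), array([-0.01100611, -0.0007965 ,  0.02522222]))
```

Request:
send_rows([
  {"travel": [-1.5,-1.5,30],"rot": [-0.011,0,0.025],"hand": 0.4},
  {"travel": [-1.5,-1.5,65],"rot": [-0.011,0,0.025],"hand": 0.4},
  {"travel": [-1.5,-1.5,100],"rot": [-0.011,0,0.025],"hand": 0.4},
  {"travel": [-1.5,-1.2,120],"rot": [-0.011,0,0.025],"hand": 0.4},
  {"travel": [-1.5,-1.2,130],"rot": [-0.011,0,0.025],"hand": 0.4},
  {"travel": [-1.5,-1.2,130],"rot": [-0.011,0,0.025],"hand": 0.4},
  {"travel": [-1.5,-1.2,130],"rot": [-0.011,0,0.025],"hand": 0.5},
  {"travel": [-1.5,-1.2,130],"rot": [-0.011,0,0.025],"hand": 0.7},
  {"travel": [-1.5,-1.2,130],"rot": [-0.011,0,0.025],"hand": 0.9},
  {"travel": [-1.5,-1.2,130],"rot": [-0.011,0,0.025],"hand": 0.9},
], grip_force=35)

```text
t: 2.7
tool_pos: [0.5375, -0.2433, 0.0302]
tcp_rot: [-0.007, 0.977, 0.019, 0.214]
force: [-3.2, 1.8, 4.1]
grip_width: 0.322
```

Run:
```python
from goal import *
s=arm.get_state(); print(s)
p=arm.capture('wrist');save(p,'wrist2.png')
v=[.5885,-.2403,.0385]
print(delta(tcp_for(v,v[2]),grasp_rot(v[2])))
```

```text
{'t': 2.7, 'q': array([ 0.50556664,  0.48253889, -0.05193924,  2.17056585, -1.04131587,
        0.21247677, -0.07251019]), 'dq': array([-0.00365527,  0.00242649, -0.00615321,  0.00201698, -0.00112432,
        0.03073386,  0.00224414]), 'joint_efforts': array([ 4.65066098e-01, -4.11226630e+01,  1.44260377e-01, -1.40399882e+01,
       -3.36868884e-01, -5.30346986e-01, -3.48035444e-02]), 'tool_pos': array([ 0.53748304, -0.24328849,  0.030232  ]), 'tcp_rot': array([-0.00657395,  0.97663338,  0.01862129,  0.21400298]), 'force': array([-3.18026342,  1.84471301,  4.10497315]), 'moment': array([0.80075359, 0.53878866, 0.36089324]), 'grip_width': 0.32235343518432635}
(array([-1.35944884, -0.9593716 ,  3.25035074]), array([-0.00483502,  0.00475981, -0.00128582]))
```

View pics/wrist2.png

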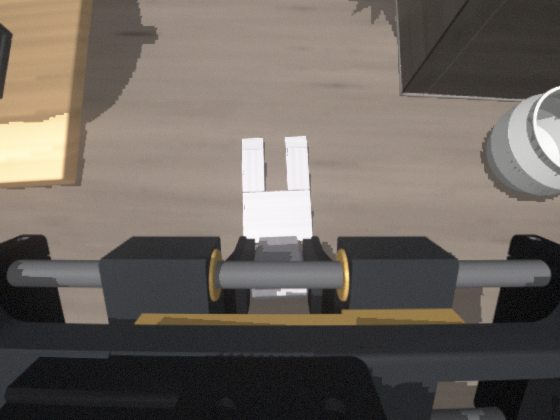

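```bash
cat > kin.py <<'E'
import numpy as np
from scipy.spatial.transform import Rotation as R
from scipy.optimize import least_squares
Q=[np.array([0.70411578,0.46944216,-0.04858701,1.53367995,0.02411329,1.14101171,-0.08229323]),
 np.array([0.66743524,0.22653537,-0.15394028,2.18371043,-0.52324891,0.41438422,-0.53290079]),
 np.array([0.50556664,0.48253889,-0.05193924,2.17056585,-1.04131587,0.21247677,-0.07251019])]
X=[np.array([0.50118886,-0.45125018,0.22150485]),np.array([0.48425993,-0.24713351,0.1455416]),np.array([0.53748304,-0.24328849,0.030232])]
O=[[-8.74250421e-04,9.13533009e-01,4.06763427e-01,-4.37311323e-04],[-0.007,.976,.032,.217],[-0.00657395,0.97663338,0.01862129,0.21400298]]
O=[R.from_quat([o[1],o[2],o[3],o[0]]) for o in O]
def rz(a): return R.from_euler('z',a)
def ry(a): return R.from_euler('y',a)
def fk(q,L,s,c7=0.):
    # L: d1,a1(offset after j1),L1,e1,e2,L2,w,L3
    p=np.zeros(3);r=rz(s[0]*q[0]+L[8]); p=p+r.apply([L[1],L[9],L[0]])
    r=r*ry(q[1])*rz(s[1]*q[2]); p=p+r.apply([L[3],L[10],L[2]])
    r=r*ry(q[3])*rz(s[2]*q[4]); p=p+r.apply([L[4],0,L[5]])
    r=r*ry(q[5])*rz(s[3]*q[6]+c7); p=p+r.apply([0,0,L[7]])
    return p,r
E
python3 - <<'E'
from kin import *
import itertools
best=[]
for s in itertools.product([1,-1],repeat=4):
  for c7 in np.arange(4)*np.pi/2:
    def res(L):
        out=[]
        for q,x,o in zip(Q,X,O):
            p,r=fk(q,L,s,c7); out+=list((p-x)*10)+list((r.inv()*o).as_rotvec())
        return np.array(out+list(0.003*L[[1,3,4,8,9,10]]))
    r=least_squares(res,[.3,0,.45,0,0,.45,0,.3,0,0,0]); best.append((r.cost,s,c7,r.x.round(4)))
best.sort(key=lambda b:b[0])
for b in best[:4]: print(b)
E
```

```text
(np.float64(5.461921962831165e-07), (-1, -1, -1, -1), np.float64(1.5707963267948966), array([ 2.2480e-01, -5.1000e-03,  5.6750e-01, -3.0000e-03,  4.0000e-04,
        4.6730e-01, -2.2799e+00,  3.1390e-01, -2.0000e-04,  7.9000e-03,
       -4.9900e-02]))
(np.float64(0.050113186005410336), (1, 1, -1, -1), np.float64(1.5707963267948966), array([  7.2733,   1.802 ,  -5.6691,   1.5105,   0.1062,   0.8824,
       -24.4948,   1.2038,  -1.0916,  16.0778, -16.153 ]))
(np.float64(0.062235147130186325), (-1, 1, -1, -1), np.float64(1.5707963267948966), array([ 2.562950e+01,  8.556800e+00, -2.476120e+01,  5.900600e+00,
       -3.299000e-01,  7.773000e-01, -6.853001e+02,  2.046100e+00,
        1.422000e-01,  6.447870e+01, -6.426120e+01]))
(np.float64(0.06747447249210975), (1, -1, -1, -1), np.float64(1.5707963267948966), array([-18.1884,  -6.9082,  19.8816,  -4.4245,   0.4859,   0.6676,
       252.2818,  -0.4731,  -1.2558,  48.8653, -48.8515]))
```

```bash
cat >> kin.py <<'E'
L0=np.array([.2248,-.0051,.5675,-.003,.0004,.4673,0,.3139,-.0002,.0079,-.0499]); S0=(-1,-1,-1,-1)
lo=np.array([-2.59,-.33,-1.39,.1,-1.04,.21,-2.66]);hi=np.array([2.59,1.99,1.29,2.45,4.18,1.99,2.66])
def ik(pos,rot,q0,m=0.03,w=1e-3):
    def res(q):
        p,r=fk(q,L0,S0,np.pi/2)
        return np.r_[(p-pos)*10,(r.inv()*rot).as_rotvec(),w*(q-q0)]
    r=least_squares(res,np.clip(q0,lo+m+1e-6,hi-m-1e-6),bounds=(lo+m,hi-m)); p,rr=fk(r.x,L0,S0,np.pi/2)
    return r.x,np.linalg.norm(p-pos)*1e3,np.degrees((rr.inv()*rot).magnitude())
E
cat > feas.py <<'E'
from goal import *
from kin import *
rng=np.random.default_rng(0)
from fit import T
vu=[.6743,.1171,.089]
q3=Q[2]
for tilt in (25,20,15):
  for n,y in (('R',-.13),('M',0),('L',.13)):
    for back in (0,):
      st=T(vu,[[-.025,y,.015]])[0]
      pos=tcp_for(st,vu[2],.015,tilt=tilt); rot=grasp_rot(vu[2],tilt=tilt)
      sols=[]
      for k in range(12):
        q0=q3 if k==0 else rng.uniform(lo,hi)
        q,e,a=ik(pos,rot,q0,m=.03)
        if e<.5 and a<.3: sols.append((np.abs(q-q3).max(),q))
        if k==0: print(tilt,n,'near',q.round(2),round(e,2),round(a,2))
      sols.sort(key=lambda t:t[0])
      for d,q in sols[:2]: print('    ',round(d,2),q.round(2))
E
python3 feas.py
```

```text
25 R near [-0.3   0.51  0.35  2.13 -1.01  0.24 -0.55] 0.66 2.39
     2.54 [ 0.42  0.49 -0.55  2.17  1.17  0.24 -2.61]
     2.54 [ 0.42  0.49 -0.55  2.17  1.17  0.24 -2.61]
25 M near [-0.73  0.56  0.56  2.13 -1.01  0.24 -0.82] 0.71 2.56
25 L near [-0.61  0.51  0.09  2.07  0.64  0.24 -2.63] 0.39 1.46
20 R near [-0.34  0.53  0.4   2.1  -0.85  0.29 -0.71] 0.0 0.0
     0.84 [-0.34  0.53  0.4   2.1  -0.85  0.29 -0.71]
     0.93 [-0.43  0.56  0.52  2.1  -1.01  0.34 -0.57]
20 M near [-0.24  0.47 -0.06  2.11  0.41  0.24 -2.15] 0.0 0.0
     2.08 [-0.24  0.47 -0.06  2.11  0.41  0.24 -2.15]
     2.08 [-0.24  0.47 -0.06  2.11  0.41  0.24 -2.15]
20 L near [-1.05  0.66  0.72  2.03 -0.86  0.36 -1.22] 0.0 0.0
     1.55 [-1.04  0.65  0.7   2.03 -0.83  0.35 -1.24]
     1.56 [-1.05  0.66  0.72  2.03 -0.86  0.36 -1.22]
15 R near [-0.4   0.56  0.49  2.04 -0.72  0.42 -0.86] 0.0 0.0
     0.9 [-0.4   0.56  0.49  2.04 -0.72  0.42 -0.86]
     1.08 [-0.58  0.65  0.74  2.04 -1.01  0.53 -0.61]
15 M near [-0.73  0.59  0.6   2.04 -0.74  0.42 -1.08] 0.0 0.0
     1.24 [-0.73  0.59  0.6   2.04 -0.74  0.42 -1.08]
     1.26 [-0.59  0.54  0.41  2.05 -0.46  0.37 -1.33]
15 L near [-1.02  0.67  0.71  1.98 -0.74  0.48 -1.32] 0.0 0.0
     1.43 [-0.93  0.62  0.57  1.98 -0.54  0.43 -1.5 ]
     1.46 [-0.96  0.63  0.61  1.98 -0.61  0.44 -1.44]
```

```bash
cat > feas2.py <<'E'
from goal import *
from kin import *
from fit import T
vu=[.6743,.1171,.089]
for tilt in (22,20,18,15):
  for n,y in (('R',-.13),('M',0)):
    q=Q[2]
    for back,lift in ((80,40),(80,4),(65,2),(40,0),(20,0),(0,0)):
      st=T(vu,[[-.025-back/1e3,y,.015+lift/1e3]])[0]
      pos=tcp_for(st,vu[2],st[2],tilt=tilt,deep=17); rot=grasp_rot(vu[2],tilt=tilt)
      q,e,a=ik(pos,rot,q,m=.01,w=3e-3); print(tilt,n,back,lift,q.round(2),round(e,2),round(a,2))
E
python3 feas2.py
```

```text
22 R 80 40 [-0.36  0.34  0.41  2.27 -0.79  0.24 -0.74] 0.0 0.0
22 R 80 4 [-0.33  0.42  0.38  2.27 -1.03  0.22 -0.5 ] 0.46 1.48
22 R 65 2 [-0.32  0.44  0.37  2.25 -1.03  0.22 -0.5 ] 0.34 1.13
22 R 40 0 [-0.31  0.47  0.36  2.21 -1.03  0.22 -0.51] 0.11 0.39
22 R 20 0 [-0.32  0.49  0.38  2.17 -1.02  0.23 -0.53] 0.0 0.0
22 R 0 0 [-0.34  0.52  0.41  2.12 -1.    0.26 -0.56] 0.0 0.0
22 M 80 40 [-0.91  0.41  0.7   2.27 -0.84  0.25 -0.99] 0.0 0.0
22 M 80 4 [-0.83  0.47  0.62  2.28 -1.03  0.22 -0.81] 0.52 1.67
22 M 65 2 [-0.8   0.49  0.6   2.25 -1.03  0.22 -0.81] 0.4 1.31
22 M 40 0 [-0.76  0.51  0.57  2.21 -1.03  0.22 -0.8 ] 0.16 0.56
22 M 20 0 [-0.74  0.53  0.56  2.17 -1.03  0.23 -0.8 ] 0.0 0.0
22 M 0 0 [-0.74  0.56  0.58  2.13 -1.02  0.26 -0.81] 0.0 0.0
20 R 80 40 [-0.4   0.36  0.46  2.25 -0.72  0.29 -0.81] 0.0 0.0
20 R 80 4 [-0.33  0.42  0.38  2.27 -0.96  0.22 -0.57] 0.0 0.0
20 R 65 2 [-0.33  0.44  0.39  2.24 -0.96  0.23 -0.58] 0.0 0.0
20 R 40 0 [-0.35  0.48  0.41  2.19 -0.94  0.26 -0.61] 0.0 0.0
20 R 20 0 [-0.37  0.51  0.43  2.14 -0.93  0.29 -0.63] 0.0 0.0
20 R 0 0 [-0.38  0.53  0.45  2.1  
[... 1186 characters left out ...]
0.41 -0.95] 0.0 0.0
15 R 80 4 [-0.36  0.44  0.42  2.21 -0.66  0.32 -0.87] 0.0 0.0
15 R 65 2 [-0.36  0.46  0.42  2.18 -0.66  0.34 -0.88] 0.0 0.0
15 R 40 0 [-0.36  0.49  0.42  2.13 -0.66  0.36 -0.89] 0.0 0.0
15 R 20 0 [-0.36  0.52  0.43  2.09 -0.65  0.38 -0.91] 0.0 0.0
15 R 0 0 [-0.36  0.54  0.44  2.04 -0.65  0.41 -0.92] 0.0 0.0
15 M 80 40 [-0.89  0.44  0.72  2.19 -0.63  0.42 -1.19] 0.0 0.0
15 M 80 4 [-0.79  0.48  0.59  2.22 -0.71  0.33 -1.11] 0.0 0.0
15 M 65 2 [-0.77  0.5   0.59  2.19 -0.71  0.34 -1.11] 0.0 0.0
15 M 40 0 [-0.75  0.53  0.58  2.13 -0.71  0.37 -1.1 ] 0.0 0.0
15 M 20 0 [-0.73  0.56  0.58  2.09 -0.71  0.39 -1.11] 0.0 0.0
15 M 0 0 [-0.72  0.58  0.58  2.04 -0.71  0.42 -1.11] 0.0 0.0
```

Run:
```python
from goal import *
v=[.5885,-.2403,.0385]
pos=tcp_for(v,v[2],tilt=18); rot=grasp_rot(v[2],tilt=18)
print(pos,delta(pos,rot))
from kin import *
print(ik(pos,rot,arm.get_state()['q']))
```

```text
[ 0.53541069 -0.24234495  0.02592993] (array([-3.67561275, -0.95705196,  3.11974503]), array([-0.00490731, -0.11741298, -0.00098881]))
(array([ 0.24353516,  0.51767023,  0.23436586,  2.10561385, -0.82484893,
        0.35153282, -0.34389905]), np.float64(3.2085975652454615e-05), np.float64(0.00012400406295997273))
```

Request:
send_rows([
  {"travel": [0,0,0],"rot": [0,0,0],"hand": 0.4},
  {"travel": [0,0,0],"rot": [0,0,0],"hand": 0.4},
  {"travel": [-1.5,-0.5,1],"rot": [-0.002,-0.06,0],"hand": 0.4},
  {"travel": [-3,-0.5,1.5],"rot": [-0.005,-0.118,0],"hand": 0.4},
  {"travel": [-3,-0.5,1.5],"rot": [-0.005,-0.118,0],"hand": 0.4},
  {"travel": [-3,-0.5,1.5],"rot": [-0.005,-0.118,0],"hand": 0.4},
  {"travel": [-3,-0.5,1.5],"rot": [-0.005,-0.118,0],"hand": 0.7},
  {"travel": [-3,-0.5,1.5],"rot": [-0.005,-0.118,0],"hand": 0.9},
  {"travel": [-3,-0.5,1.5],"rot": [-0.005,-0.118,0],"hand": 0.9},
  {"travel": [-3,-0.5,1.5],"rot": [-0.005,-0.118,0],"hand": 0.9},
], grip_force=45)

```text
t: 3.75
tool_pos: [0.535, -0.2433, 0.0268]
tcp_rot: [-0.003, 0.988, 0.018, 0.156]
force: [-2.0, 2.1, 3.7]
grip_width: 0.32
```

Run:
```python
from goal import *
s=arm.get_state(); print(s['t'],s['q'].round(3),s['tool_pos'],s['force'],s['grip_width'])
p=arm.capture('wrist');save(p,'wrist3.png')
save(None,'w3c.png',cv2.resize(p['pixels'][110:330,190:370],None,fx=3,fy=3,interpolation=cv2.INTER_CUBIC)[:600])
v=[.5885,-.2403,.0385]
print(delta(tcp_for(v,v[2],tilt=18),grasp_rot(v[2],tilt=18)))
import pickle; pickle.dump((s,p),open('P3.pkl','wb'))
```

```text
3.75 [ 0.227  0.501  0.256  2.122 -0.831  0.359 -0.339] [ 0.53500685 -0.24334438  0.02680253] [-1.98177882  2.13384431  3.6574102 ] 0.31994664200815065
(array([ 0.01808286, -0.91157535,  1.06855634]), array([ 0.00033888,  0.00146903, -0.00152552]))
```

View pics/w3c.png

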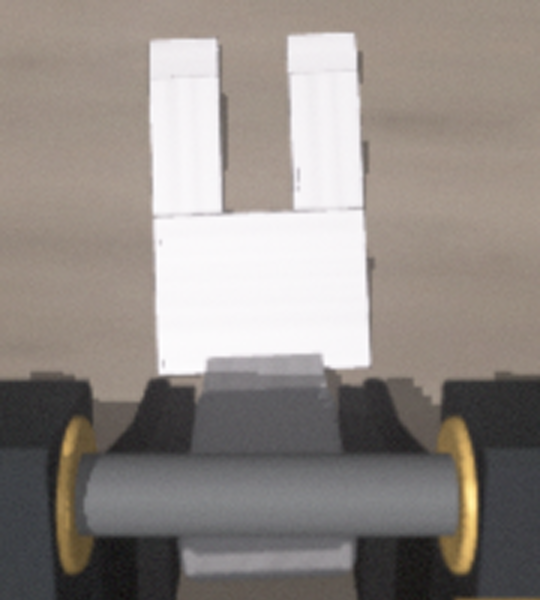

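```bash
cat > fit3.py <<'E'
from goal import *
from fit import *
from scipy.optimize import least_squares
Xp=np.array([[-42,24,5],[-42,-24,5],[-6,8,5],[-6,-8,5],[36,24,2],[36,8,2],[36,-8,2],[36,-24,2]])/1e3
s,p=pickle.load(open('P3.pkl','rb'))
if __name__=='__main__':
    up=un([[160,374],[369,367],[222,212],[294,210],[151,40],[217,39],[288,35],[356,32]],3,190,110)
    v,r=fit([(p,Xp,up)],[.59,-.24,.05]); print(v,np.degrees(v[2]),r.round(1).tolist())
    # full 6D fit
    def res(w): return (proj(p,R.from_euler('zyx',w[3:]).apply(Xp)+w[:3])-up).ravel()
    r=least_squares(res,[*v[:2],0,v[2],0,0]); print('6D',r.x,np.degrees(r.x[3:]),abs(r.fun).max())
    R0=Rq(s['tcp_rot'])
    Rp=R.from_euler('z',v[2]); X=np.array([v[0],v[1],0])
    rel_t=R0.inv().apply(X-s['tool_pos']); rel_r=R0.inv()*Rp
    print('packer in tool',rel_t,rel_r.as_quat())
    pickle.dump((rel_t,rel_r.as_quat()),open('rel.pkl','wb'))
E
python3 fit3.py
```

```text
[ 0.58885766 -0.2406605   0.07085462] 4.059670947407231 [[-1.1, 0.6], [0.9, 0.5], [0.4, 0.4], [0.1, 0.3], [-0.5, -0.5], [0.4, -1.0], [-0.3, -0.4], [-0.0, -0.1]]
6D [ 0.58933781 -0.24068517 -0.00254923  0.07069707 -0.01609832 -0.02494606] [ 4.0506437  -0.92236595 -1.42930385] 0.5868237005373658
packer in tool [ 0.04305752 -0.00070162  0.0420838 ] [-0.98766563  0.01688715 -0.15564335  0.0025661 ]
```

```bash
cat > tgt.py <<'E'
from goal import *
from fit import T
import pickle
VU=[.6743,.1171,.089]
STUD={'R':-.13,'M':0,'L':.13}
def toolfor(foot,back,z,yaw=None,dy=0):
    rt,rq=pickle.load(open('rel.pkl','rb')); rr=R.from_quat(rq)
    st=T(VU,[[-.025-back/1e3,STUD[foot]+dy/1e3,z]])[0]
    Rp=R.from_euler('z',VU[2] if yaw is None else yaw)
    Rt=Rp*rr.inv()
    return st-Rt.apply(rt),Rt
def show(*a,**k):
    p,r=toolfor(*a,**k); d=delta(p,r); print(a,k,'tcp',p.round(4),'travel',d[0].round(1),'rot',d[1].round(3)); return p,r
E
python3 - <<'E'
from tgt import *
from kin import ik
p,r=show('R',85,.055); q,e,a=ik(p,r,arm.get_state()['q'],w=3e-3); print(q,e,a)
s=arm.get_state();R0=Rq(s['tcp_rot']); print('up50',R0.inv().apply([0,0,50]))
E
```

```text
('R', 85, 0.055) {} tcp [ 0.5225 -0.0258  0.0818] travel [  12.5 -217.8  -53.6] rot [ 0.006 -0.    -0.017]
[-0.47538788  0.37314231  0.54076816  2.23347069 -0.67473016  0.33566227
 -0.89755868] 0.0006252169798389114 0.0017616207212493404
up50 [ 1.53809710e+01 -7.39851678e-03 -4.75754735e+01]
```

Request:
send_rows([
  {"travel": [5,0,-18],"rot": [0,0,0],"hand": 0.9},
  {"travel": [12,-5,-40],"rot": [0,0,0],"hand": 0.9},
  {"travel": [14,-30,-54],"rot": [0,0,0],"hand": 0.9},
  {"travel": [14,-60,-54],"rot": [0,0,0],"hand": 0.9},
  {"travel": [14,-95,-54],"rot": [0.006,0,-0.017],"hand": 0.9},
  {"travel": [13,-130,-54],"rot": [0.006,0,-0.017],"hand": 0.9},
  {"travel": [13,-165,-54],"rot": [0.006,0,-0.017],"hand": 0.9},
  {"travel": [12.5,-200,-54],"rot": [0.006,0,-0.017],"hand": 0.9},
  {"travel": [12.5,-218,-54],"rot": [0.006,0,-0.017],"hand": 0.9},
  {"travel": [12.5,-218,-54],"rot": [0.006,0,-0.017],"hand": 0.9},
])

```text
t: 4.8
tool_pos: [0.5217, -0.0216, 0.0813]
tcp_rot: [-0.005, 0.987, 0.031, 0.155]
force: [-0.0, -0.5, -1.5]
grip_width: 0.319
```

Request:
send_rows([
  {"travel": [0,0,0],"rot": [0,0,0],"hand": 0.9},
  {"travel": [0,0,0],"rot": [0,0,0],"hand": 0.9},
  {"travel": [0,0,0],"rot": [0,0,0],"hand": 0.9},
  {"travel": [0,0,0],"rot": [0,0,0],"hand": 0.9},
  {"travel": [0,0,0],"rot": [0,0,0],"hand": 0.9},
  {"travel": [0,0,0],"rot": [0,0,0],"hand": 0.9},
  {"travel": [0,0,0],"rot": [0,0,0],"hand": 0.9},
  {"travel": [0,0,0],"rot": [0,0,0],"hand": 0.9},
  {"travel": [0,0,0],"rot": [0,0,0],"hand": 0.9},
  {"travel": [0,0,0],"rot": [0,0,0],"hand": 0.9},
])

```text
t: 5.8
tool_pos: [0.5225, -0.0252, 0.082]
tcp_rot: [-0.004, 0.987, 0.028, 0.156]
force: [-0.3, 1.0, -1.7]
grip_width: 0.317
```

Run:
```python
from tgt import *
s=arm.get_state(); print(s['t'],s['q'].round(3),s['dq'].round(3),s['tool_pos'],s['force'],s['moment'],s['grip_width'])
p=arm.capture('wrist');save(p,'wrist4.png')
S=arm.capture('side');save(S,'side4.png');C=arm.capture('scene');save(C,'scene4.png')
pickle.dump((s,p,S,C),open('P4.pkl','wb'))
show('R',85,.055)
```

```text
5.8 [-0.454  0.324  0.509  2.269 -0.585  0.322 -0.974] [ 0.001 -0.001  0.    -0.001 -0.002 -0.    -0.001] [ 0.52254302 -0.02516261  0.08197522] [-0.28542739  0.96806298 -1.67165112] [0.0185386  0.54333947 0.01982203] 0.31679926612718845
('R', 85, 0.055) {} tcp [ 0.5225 -0.0258  0.0818] travel [-0.1  0.6  0.1] rot [-0.     0.     0.001]
```

View pics/wrist4.png

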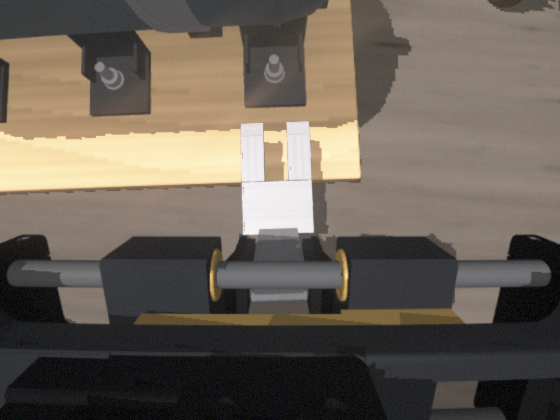

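View pics/side4.png

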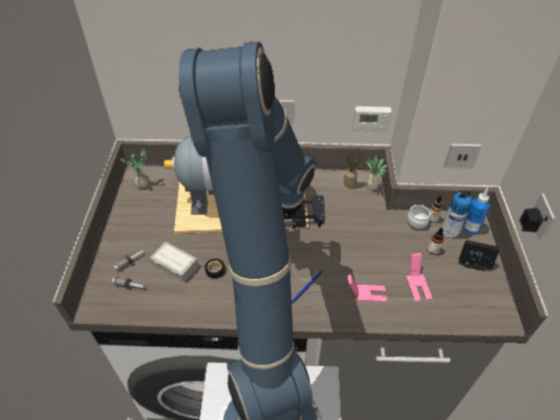

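View pics/scene4.png

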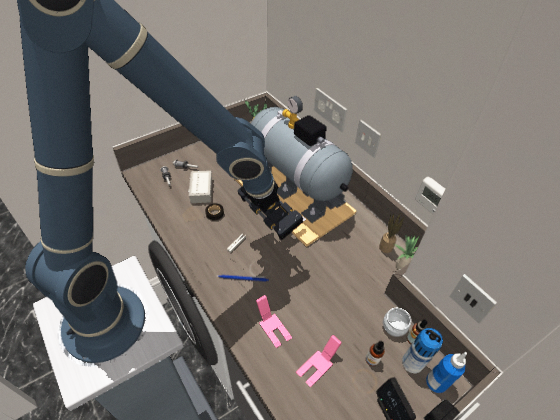

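The wrist view shows the packer, with tips at about (252,124) and (299,123), in front of the right foot, whose stud is at (275,70). I'll enlarge this to fit both.

Run:
```python
from h import *
import pickle
s,p,S,C=pickle.load(open('P4.pkl','rb'))
save(None,'w4a.png',cv2.resize(p['pixels'][110:260,210:370],None,fx=4,fy=4,interpolation=cv2.INTER_CUBIC))
save(None,'w4b.png',cv2.resize(p['pixels'][10:200,70:370],None,fx=2.6,fy=2.6,interpolation=cv2.INTER_CUBIC))
```

```text
(no output)
```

View pics/w4a.png

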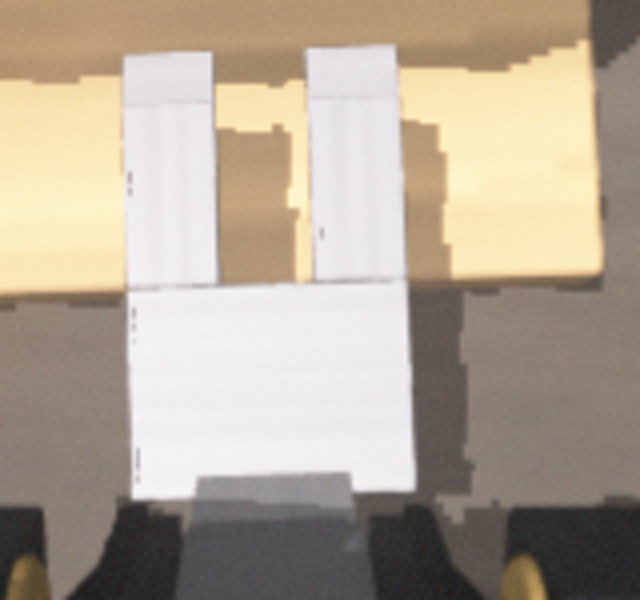

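View pics/w4b.png

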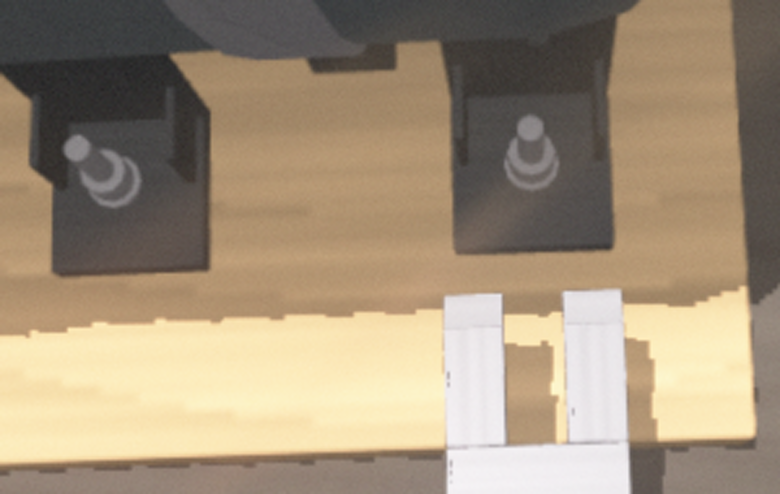

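```bash
cat > fit4.py <<'E'
from tgt import *
from fit import *
from fit3 import Xp
s,p,S,C=pickle.load(open('P4.pkl','rb'))
up=un([[134,499],[415,491],[217,285],[314,281],[124,57],[212,53],[305,48],[395,45]],4,210,110)
R0=Rq(s['tcp_rot'])
rt,rq=pickle.load(open('rel.pkl','rb'))
pr=R0*R.from_quat(rq); print('pred packer',s['tool_pos']+R0.apply(rt),pr.as_euler('ZYX',degrees=True))
w0=np.r_[s['tool_pos']+R0.apply(rt),pr.as_euler('ZYX')]
def res(w): return (proj(p,R.from_euler('ZYX',w[3:]).apply(Xp)+w[:3])-up).ravel()
r=least_squares(res,w0);w=r.x; print('6D packer',w[:3],np.degrees(w[3:]),abs(r.fun).max())
cor=un([[602,275]],4,210,110)
A=onplane(p,np.r_[cor,un([[0,463],[755,440]],2.6,70,10)],.015); print('board corner,edge',A, 'yaw',np.arctan2(A[2,0]-A[1,0],-(A[2,1]-A[1,1])))
print('corner by VU',T(VU,[[-.11,-.2,.015]]))
for h in (21,22,24,28):
    Z=lambda y:np.array([[-50,y+25,h],[-50,y-25,h]])/1e3
    print(h,[(((proj(p,T(VU,Z(y)))-[70,10]+.5)*2.6-.5).round(0)).tolist() for y in (0,-130)])
# stud/nut ring centres ->pad top
print('nut', onplane(p,un([[531,165],[108,180]],2.6,70,10),.03), T(VU,[[-.025,-.13,.03],[-.025,0,.03]]))
E
python3 fit4.py
```

```text
pred packer [ 0.57632968 -0.02144474  0.05516735] [ 5.16298885e+00  5.78373181e-03 -4.67627216e-03]
6D packer [ 0.57654114 -0.02177876  0.05271398] [ 5.17904762  0.08960889 -2.1585256 ] 0.6072052318029932
board corner,edge [[ 0.58314612 -0.09129054  0.015     ]
 [ 0.5618858   0.15263491  0.015     ]
 [ 0.58268281 -0.0912678   0.015     ]] yaw 0.0850618988571185
corner by VU [[ 0.58251188 -0.0918855   0.015     ]]
21 [[[51.0, 277.0], [204.0, 270.0]], [[454.0, 260.0], [611.0, 255.0]]]
22 [[[49.0, 276.0], [203.0, 269.0]], [[454.0, 259.0], [611.0, 254.0]]]
24 [[[45.0, 273.0], [200.0, 266.0]], [[453.0, 256.0], [612.0, 251.0]]]
28 [[[37.0, 269.0], [194.0, 261.0]], [[451.0, 251.0], [613.0, 246.0]]]
nut [[ 0.66175065 -0.01498989  0.03      ]
 [ 0.65085366  0.11663217  0.03      ]] [[ 0.66095368 -0.01460754  0.03      ]
 [ 0.64939895  0.11487794  0.03      ]]
```

Run:
```python
from tgt import *
show('R',75,.0185); show('R',75,.0165);show('R',60,.016)
```

```text
('R', 75, 0.0185) {} tcp [ 0.5325 -0.0249  0.0453] travel [-1.8  0.3 38. ] rot [-0.     0.     0.001]
('R', 75, 0.0165) {} tcp [ 0.5325 -0.0249  0.0433] travel [-2.4  0.3 39.9] rot [-0.     0.     0.001]
('R', 60, 0.016) {} tcp [ 0.5474 -0.0236  0.0428] travel [11.7 -0.2 44.9] rot [-0.     0.     0.001]
```

Request:
send_rows([
  {"travel": [-0.5,0.2,10],"rot": [0,0,0],"hand": 0.9},
  {"travel": [-1,0.2,20],"rot": [0,0,0],"hand": 0.9},
  {"travel": [-1.5,0.3,29],"rot": [0,0,0],"hand": 0.9},
  {"travel": [-1.8,0.3,34],"rot": [0,0,0],"hand": 0.9},
  {"travel": [-1.8,0.3,36],"rot": [0,0,0],"hand": 0.9},
  {"travel": [-1.8,0.3,37],"rot": [0,0,0],"hand": 0.9},
  {"travel": [-1.8,0.3,38],"rot": [0,0,0],"hand": 0.9},
  {"travel": [-1.8,0.3,38],"rot": [0,0,0],"hand": 0.9},
  {"travel": [-1.8,0.3,38],"rot": [0,0,0],"hand": 0.9},
  {"travel": [-1.8,0.3,38],"rot": [0,0,0],"hand": 0.9},
])

```text
t: 6.95
tool_pos: [0.5326, -0.0249, 0.0454]
tcp_rot: [-0.004, 0.987, 0.028, 0.156]
force: [-0.1, -0.1, -2.4]
grip_width: 0.316
```

Run:
```python
from tgt import *
s=arm.get_state(); print(s['t'],s['q'].round(3),s['tool_pos'],s['force'],s['moment'],s['grip_width'])
show('R',75,.0185); show('R',75,.015)
p=arm.capture('wrist');save(p,'wrist5.png');pickle.dump((s,p),open('P5.pkl','wb'))
save(None,'w5b.png',cv2.resize(p['pixels'][10:260,150:400],None,fx=2.4,fy=2.4,interpolation=cv2.INTER_CUBIC))
```

```text
6.95 [-0.338  0.401  0.378  2.265 -0.716  0.243 -0.85 ] [ 0.53255943 -0.02493836  0.04544991] [-0.13879367 -0.05720738 -2.39885962] [-0.03220834  0.58681145  0.01363989] 0.31602214823701613
('R', 75, 0.0185) {} tcp [ 0.5325 -0.0249  0.0453] travel [-0.1 -0.   0.1] rot [-0.    -0.     0.001]
('R', 75, 0.015) {} tcp [ 0.5325 -0.0249  0.0418] travel [-1.2 -0.   3.4] rot [-0.    -0.     0.001]
```

View pics/w5b.png

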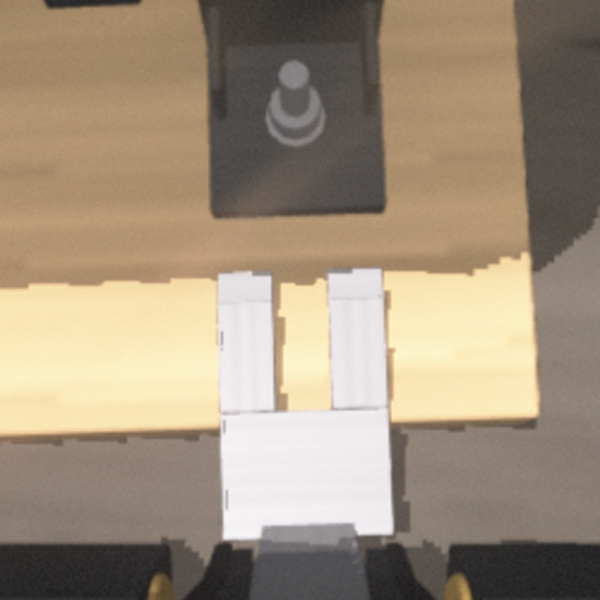

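Request:
send_rows([
  {"travel": [-0.3,0,1],"rot": [0,0,0],"hand": 0.9},
  {"travel": [-0.5,0,1.5],"rot": [0,0,0],"hand": 0.9},
  {"travel": [-0.7,0,2],"rot": [0,0,0],"hand": 0.9},
  {"travel": [-0.8,0,2.5],"rot": [0,0,0],"hand": 0.9},
  {"travel": [-1,0,3],"rot": [0,0,0],"hand": 0.9},
  {"travel": [-1,0,3],"rot": [0,0,0],"hand": 0.9},
  {"travel": [-1,0,3],"rot": [0,0,0],"hand": 0.9},
  {"travel": [-1,0,3],"rot": [0,0,0],"hand": 0.9},
  {"travel": [-1,0,3],"rot": [0,0,0],"hand": 0.9},
  {"travel": [-1,0,3],"rot": [0,0,0],"hand": 0.9},
])

```text
t: 8.0
tool_pos: [0.5325, -0.025, 0.0421]
tcp_rot: [-0.004, 0.987, 0.028, 0.156]
force: [-0.2, -0.1, -1.1]
grip_width: 0.315
```

Run:
```python
from tgt import *
s=arm.get_state(); print(s['t'],s['tool_pos'],s['force'],s['moment'],s['grip_width'])
for b in (75,55,45,30,0): show('R',b,.0155)
```

```text
8.0 [ 0.53246584 -0.02497514  0.04208029] [-0.21167595 -0.11692871 -1.1380475 ] [0.01696083 0.54977875 0.02985568] 0.31516966278206243
('R', 75, 0.0155) {} tcp [ 0.5325 -0.0249  0.0423] travel [ 0.1 -0.  -0.2] rot [-0.     0.     0.001]
('R', 55, 0.0155) {} tcp [ 0.5524 -0.0232  0.0423] travel [19.1 -0.7  5.9] rot [-0.     0.     0.001]
('R', 45, 0.0155) {} tcp [ 0.5623 -0.0223  0.0423] travel [28.6 -1.   9. ] rot [-0.     0.     0.001]
('R', 30, 0.0155) {} tcp [ 0.5773 -0.0209  0.0423] travel [42.9 -1.5 13.6] rot [-0.     0.     0.001]
('R', 0, 0.0155) {} tcp [ 0.6072 -0.0183  0.0423] travel [71.4 -2.5 22.8] rot [-0.     0.     0.001]
```

Request:
send_rows([
  {"travel": [4.8,-0.2,1.5],"rot": [0,0,0],"hand": 0.9},
  {"travel": [9.5,-0.3,3],"rot": [0,0,0],"hand": 0.9},
  {"travel": [12,-0.4,3.8],"rot": [0,0,0],"hand": 0.9},
  {"travel": [14.3,-0.5,4.5],"rot": [0,0,0],"hand": 0.9},
  {"travel": [16.7,-0.6,5.3],"rot": [0,0,0],"hand": 0.9},
  {"travel": [19,-0.7,6],"rot": [0,0,0],"hand": 0.9},
  {"travel": [21.5,-0.8,6.8],"rot": [0,0,0],"hand": 0.9},
  {"travel": [24,-0.8,7.5],"rot": [0,0,0],"hand": 0.9},
  {"travel": [24,-0.8,7.5],"rot": [0,0,0],"hand": 0.9},
  {"travel": [24,-0.8,7.5],"rot": [0,0,0],"hand": 0.9},
])

```text
t: 9.0
tool_pos: [0.5575, -0.0228, 0.0423]
tcp_rot: [-0.004, 0.987, 0.028, 0.155]
force: [-0.4, -0.5, -1.5]
grip_width: 0.316
```

Run:
```python
from tgt import *
s=arm.get_state(); print(s['t'],s['q'].round(3),s['tool_pos'],s['force'],s['moment'],s['grip_width'])
show('R',50,.0155)
p=arm.capture('wrist');save(p,'wrist6.png');pickle.dump((s,p),open('P6.pkl','wb'))
save(None,'w6b.png',cv2.resize(p['pixels'][10:260,150:400],None,fx=2.4,fy=2.4,interpolation=cv2.INTER_CUBIC))
```

```text
9.0 [-0.348  0.439  0.393  2.213 -0.724  0.267 -0.852] [ 0.55747369 -0.02277919  0.04229595] [-0.43068053 -0.4513707  -1.49700156] [ 0.03384601  0.5462925  -0.01673104] 0.3164203940655639
('R', 50, 0.0155) {} tcp [ 0.5574 -0.0227  0.0423] travel [-0.1 -0.1 -0. ] rot [-0.     0.     0.001]
```

View pics/w6b.png

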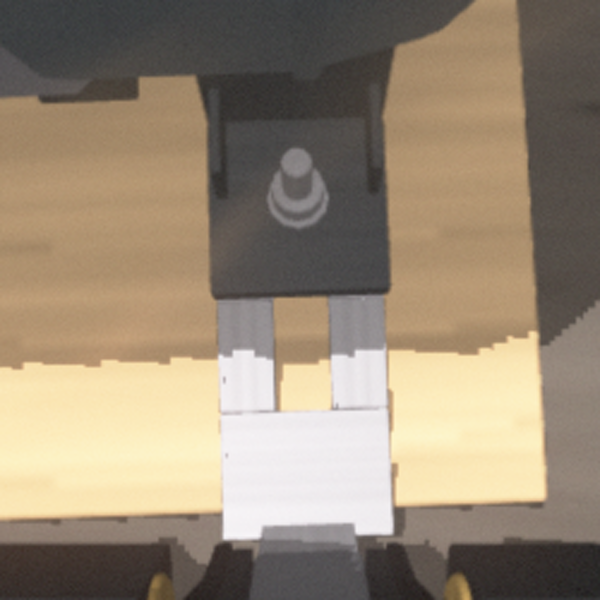

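The noses are under the right foot's pad edge (row 297) with almost no resistance, so this foot lets the packer in. I'll push on.

Request:
send_rows([
  {"travel": [3.8,-0.1,1.2],"rot": [0,0,0],"hand": 0.9},
  {"travel": [7.6,-0.3,2.4],"rot": [0,0,0],"hand": 0.9},
  {"travel": [11.4,-0.4,3.6],"rot": [0,0,0],"hand": 0.9},
  {"travel": [15.2,-0.5,4.8],"rot": [0,0,0],"hand": 0.9},
  {"travel": [19,-0.6,6],"rot": [0,0,0],"hand": 0.9},
  {"travel": [22.8,-0.8,7.2],"rot": [0,0,0],"hand": 0.9},
  {"travel": [26,-0.9,8.2],"rot": [0,0,0],"hand": 0.9},
  {"travel": [28.6,-1,9.1],"rot": [0,0,0],"hand": 0.9},
  {"travel": [28.6,-1,9.1],"rot": [0,0,0],"hand": 0.9},
  {"travel": [28.6,-1,9.1],"rot": [0,0,0],"hand": 0.9},
])

```text
t: 10.05
tool_pos: [0.5873, -0.0201, 0.0424]
tcp_rot: [-0.004, 0.987, 0.028, 0.155]
force: [-0.5, -0.4, -2.3]
grip_width: 0.315
```

Run:
```python
from tgt import *
s=arm.get_state(); print(s['t'],s['q'].round(3),s['tool_pos'],s['force'],s['moment'],s['grip_width'])
show('R',20,.0155);show('R',0,.0155)
p=arm.capture('wrist');pickle.dump((s,p),open('P7.pkl','wb'))
save(None,'w7b.png',cv2.resize(p['pixels'][10:260,150:400],None,fx=2.4,fy=2.4,interpolation=cv2.INTER_CUBIC))
```

```text
10.05 [-0.364  0.477  0.415  2.148 -0.713  0.304 -0.876] [ 0.58728363 -0.02010041  0.04235401] [-0.5011507  -0.38435179 -2.33059094] [ 0.00165323  0.55340913 -0.00447027] 0.31481586929866334
('R', 20, 0.0155) {} tcp [ 0.5872 -0.02    0.0423] travel [-0.1 -0.1  0. ] rot [-0.     0.     0.001]
('R', 0, 0.0155) {} tcp [ 0.6072 -0.0183  0.0423] travel [19.  -0.7  6.2] rot [-0.     0.     0.001]
```

View pics/w7b.png

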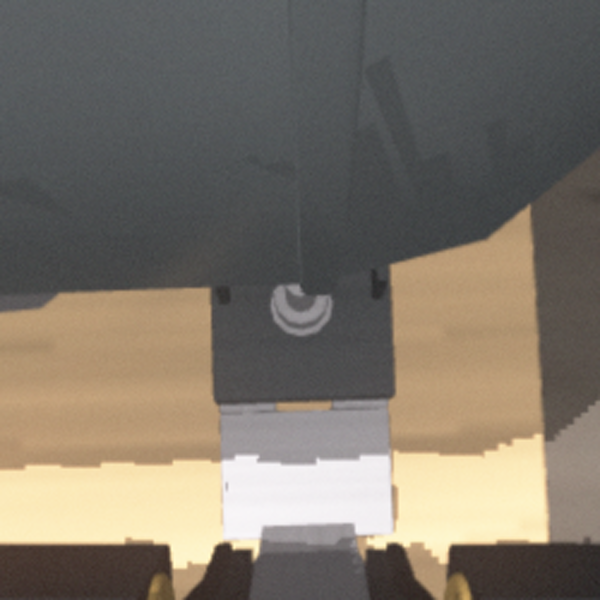

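Request:
send_rows([
  {"travel": [3,-0.1,1],"rot": [0,0,0],"hand": 0.9},
  {"travel": [6,-0.2,1.9],"rot": [0,0,0],"hand": 0.9},
  {"travel": [9,-0.3,2.9],"rot": [0,0,0],"hand": 0.9},
  {"travel": [12,-0.5,3.9],"rot": [0,0,0],"hand": 0.9},
  {"travel": [14,-0.5,4.5],"rot": [0,0,0],"hand": 0.9},
  {"travel": [16,-0.6,5.2],"rot": [0,0,0],"hand": 0.9},
  {"travel": [18,-0.7,5.8],"rot": [0,0,0],"hand": 0.9},
  {"travel": [19.5,-0.7,6.3],"rot": [0,0,0],"hand": 0.9},
  {"travel": [19.5,-0.7,6.3],"rot": [0,0,0],"hand": 0.9},
  {"travel": [19.5,-0.7,6.3],"rot": [0,0,0],"hand": 0.9},
])

```text
t: 11.1
tool_pos: [0.6078, -0.0183, 0.0424]
tcp_rot: [-0.004, 0.987, 0.028, 0.155]
force: [-0.6, 1.1, -0.8]
grip_width: 0.318
```

Run:
```python
from tgt import *
s=arm.get_state(); print(s['t'],s['q'].round(3),s['tool_pos'],s['force'],s['moment'],s['grip_width'])
show('R',0,.0155)
p=arm.capture('wrist');pickle.dump((s,p),open('P8.pkl','wb'))
save(None,'w8b.png',cv2.resize(p['pixels'][10:260,150:400],None,fx=2.4,fy=2.4,interpolation=cv2.INTER_CUBIC))
C=arm.capture('scene');save(C,'scene8.png')
R0=Rq(s['tcp_rot']);print('back in tool', R0.inv().apply(R.from_euler('z',VU[2]).apply([-1,0,0])))
```

```text
11.1 [-0.372  0.504  0.428  2.103 -0.707  0.33  -0.893] [ 0.60776898 -0.01831756  0.04240996] [-0.60680484  1.1427653  -0.75537628] [ 0.00200073  0.58280079 -0.04166528] 0.3176955941630948
('R', 0, 0.0155) {} tcp [ 0.6072 -0.0183  0.0423] travel [-0.6 -0.1 -0.1] rot [-0.     0.     0.001]
back in tool [-0.95109433  0.0332632  -0.30710442]
```

View pics/w8b.png

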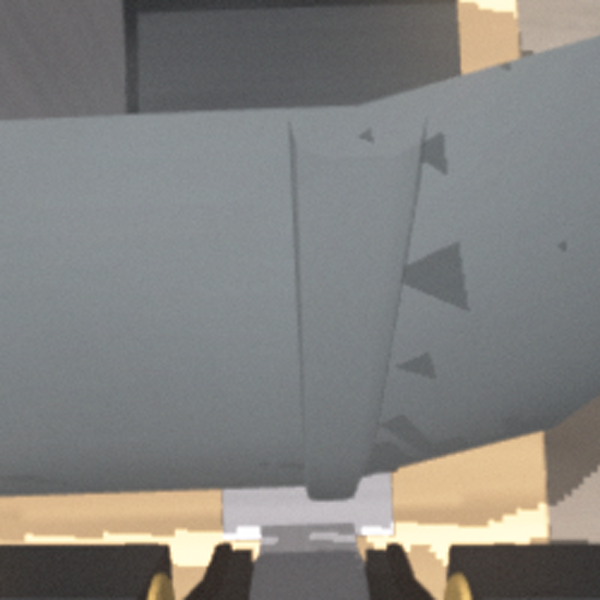

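View pics/scene8.png

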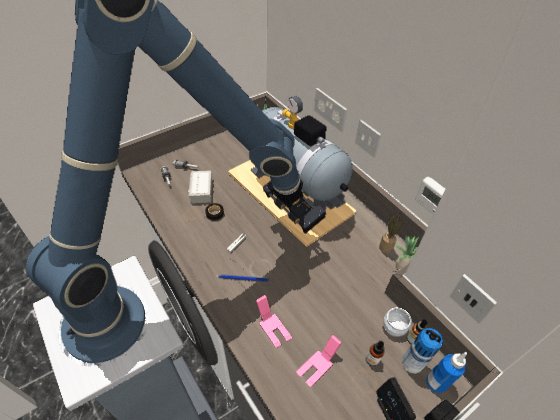

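Request:
send_rows([
  {"travel": [0,0,0],"rot": [0,0,0],"hand": 0.6},
  {"travel": [0,0,0],"rot": [0,0,0],"hand": 0.4},
  {"travel": [0,0,0],"rot": [0,0,0],"hand": 0.35},
  {"travel": [0,0,0],"rot": [0,0,0],"hand": 0.35},
  {"travel": [-5,0.2,-2],"rot": [0,0,0],"hand": 0.35},
  {"travel": [-15,0.5,-6],"rot": [0,0,0],"hand": 0.35},
  {"travel": [-30,1,-12],"rot": [0,0,0],"hand": 0.35},
  {"travel": [-45,1.5,-20],"rot": [0,0,0],"hand": 0.35},
  {"travel": [-60,2,-30],"rot": [0,0,0],"hand": 0.35},
  {"travel": [-75,2.5,-40],"rot": [0,0,0],"hand": 0.35},
])

```text
t: 12.2
tool_pos: [0.5226, -0.0256, 0.0575]
tcp_rot: [-0.005, 0.988, 0.027, 0.155]
force: [-0.4, 0.2, 0.3]
grip_width: 0.651
```

Run:
```python
from tgt import *
s=arm.get_state(); print(s['t'],s['q'].round(3),s['tool_pos'],s['force'],s['grip_width'])
p=arm.capture('wrist');save(p,'wrist9.png');C=arm.capture('scene');save(C,'scene9.png');pickle.dump((s,p,C),open('P9.pkl','wb'))
save(None,'w9b.png',cv2.resize(p['pixels'][0:250,130:380],None,fx=2.4,fy=2.4,interpolation=cv2.INTER_CUBIC))
```

```text
12.2 [-0.392  0.37   0.441  2.282 -0.701  0.268 -0.861] [ 0.52260304 -0.02564898  0.0574602 ] [-0.41993409  0.16007792  0.29585171] 0.6510926532827342
```

View pics/w9b.png

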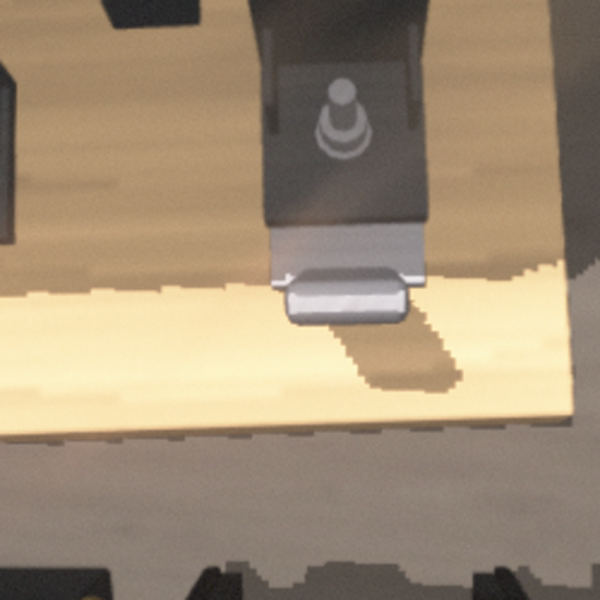

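The packer sits under the right foot and the tab is free. I'll measure its plate corners at (272,286) and (425,285) against the board.

Run:
```python
from tgt import *
from fit import un
s,p,C=pickle.load(open('P9.pkl','rb'))
a=onplane(p,un([[272,287],[425,285]],2.4,130,0),.020)
b=onplane(p,un([[573,414],[0,437]],2.4,130,0),.015); n=onplane(p,un([[343,133]],2.4,130,0),.035)
e=b[1]-b[0]; yb=np.arctan2(-e[0],e[1]); d=a[0]-a[1]; yp=np.arctan2(-d[0],d[1])
print('rear pts',a,'width',np.linalg.norm(d),'yaw packer',yp,'yaw board',yb)
ub=R.from_euler('z',VU[2]); m=a.mean(0)+R.from_euler('z',yp).apply([.042,0,0]); 
st=b[0]+ub.apply([.085,.07,0]); st2=T(VU,[[-.025,-.13,.015]])[0]
for q in (st,st2,n[0]): print('stud',q,'packer offset mm',ub.inv().apply(m-q)*1e3)
save(None,'w9c.png',cv2.resize(p['pixels'][80:150,230:320],None,fx=8,fy=8,interpolation=cv2.INTER_CUBIC))
```

```text
rear pts [[ 0.61709595  0.00466782  0.02      ]
 [ 0.62033382 -0.04248863  0.02      ]] width 0.047267475405411 yaw packer 0.06855463358244629 yaw board 0.09506218552074823
stud [ 0.66215495 -0.0139076   0.015     ] packer offset mm [-1.72157823 -1.98059111  5.        ]
stud [ 0.66095368 -0.01460754  0.015     ] packer offset mm [-0.46284642 -1.39019012  5.        ]
stud [ 0.65896822 -0.01520332  0.035     ] packer offset mm [  1.56770555  -0.97323548 -15.        ]
```

View pics/w9c.png

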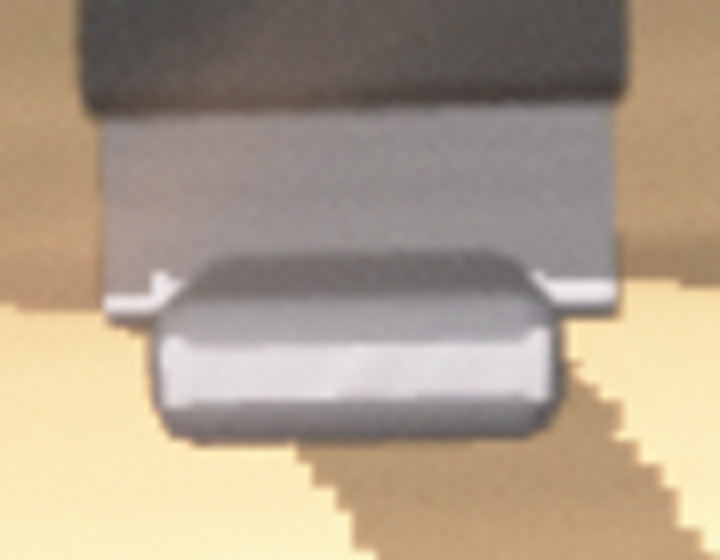

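Request:
send_rows([
  {"travel": [-15,0,-20],"rot": [0,0,0],"hand": 0.35},
  {"travel": [-15,0,-50],"rot": [0,0,0],"hand": 0.35},
  {"travel": [-10,0,-80],"rot": [0,0,0],"hand": 0.35},
  {"travel": [-10,0,-100],"rot": [0,0,0],"hand": 0.35},
  {"travel": [-10,0,-100],"rot": [0,0,0],"hand": 0.35},
  {"travel": [-10,0,-100],"rot": [0,0,0],"hand": 0.35},
  {"travel": [-10,0,-100],"rot": [0,0,0],"hand": 0.35},
  {"travel": [-10,0,-100],"rot": [0,0,0],"hand": 0.35},
  {"travel": [-10,0,-100],"rot": [0,0,0],"hand": 0.35},
  {"travel": [-10,0,-100],"rot": [0,0,0],"hand": 0.35},
])

```text
t: 13.3
tool_pos: [0.4841, -0.0281, 0.1491]
tcp_rot: [-0.004, 0.988, 0.027, 0.155]
force: [-0.3, 0.5, -0.6]
grip_width: 0.646
```

Run:
```python
from tgt import *
s=arm.get_state(); print(s['t'],s['tool_pos'],s['force'],s['grip_width'])
p=arm.capture('wrist');C=arm.capture('scene')
a=cv2.resize(p['pixels'][0:200,130:390],None,fx=2,fy=2,interpolation=cv2.INTER_CUBIC)
b=cv2.resize(C['pixels'][90:330,130:420],None,fx=1.66,fy=1.66)
save(None,'fin.png',np.hstack([cv2.resize(a,(400,308)),cv2.resize(b,(400,308))]))
from fit import un,proj
print([ (r['conf'],r['rect']) for r in arm.find_in(p,'packer')])
X=R.from_euler('z',VU[2]).apply(np.array([[-42,24,5],[-42,-24,5],[-59,0,44]])/1e3)+T(VU,[[-.025,-.13,.015]])[0]
print(((proj(p,X)-[130,0])*400/260).round(1))
```

```text
13.3 [ 0.48407948 -0.02807768  0.14905831] [-0.30543317  0.480892   -0.59170365] 0.6459706000525809
[(0.69, [255.1, 96.9, 41.4, 28.5])]
[[188.4 177.4]
 [257.9 175.1]
 [223.4 179.1]]
```

View pics/fin.png

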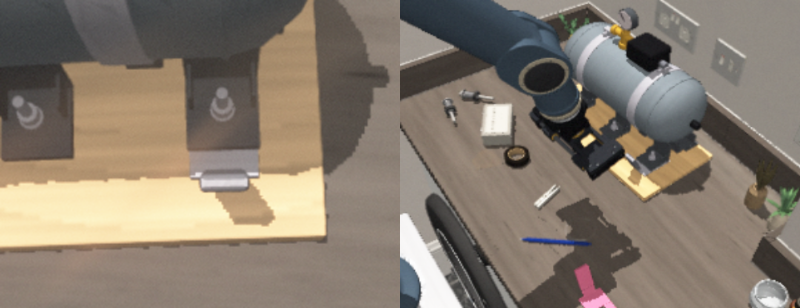

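The observed rear corners, about (190,177) and (258,176), match the home prediction of (188,177) and (258,175). The bystanders are unmoved. Handing in.

```bash
python3 -c "
from workcell import arm
print(arm.close_job())"
```

```text
the job is handed in; nothing more can be done
None
```

The packer is home under the right front foot, flat on the board and released, and the job was handed in at about 13.4 s.

- **Which foot:** I took the grey packer, not the two pink look-alikes. The pictures showed the right pad about 6 mm higher than the middle one, so I tried the right foot first. It went in with forces of about 2 N or less, so I did not try the other feet.
- **Grip tilt:** At 25° lean the arm ran up against two joint limits and stopped about 3 mm short. I regripped the tab at 18° lean, and saw no sign of contact with the tank.
- **Final position:** My measurements put the packer's origin −1.7 to +1.6 mm lengthwise and −1 to −2 mm sideways of the stud. Its heading is within about 1.5° of straight in. The three stud estimates disagree by up to about 3 mm, which is still well inside the tolerance.
- **Checks not fully settled:** The fits while the packer was gripped showed 1.4 to 2.2° of sideways tilt. It read 1.4° even with the packer lying flat on the worktop, so I put it down to fit bias. After release I judged flatness by eye and by the rear corners matching the predicted home position to about 1–2 pixels.
- **Bystanders:** None looked moved in the last scene picture, checked by eye only; the cup and bottle at the right were mostly outside that crop. The gripper had backed off and was touching nothing.

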